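# Shim and pin the flattening plate

### The arm

A 7-joint arm with a two-finger parallel gripper is mounted at the origin on the work surface. World frame = base frame: x ahead of the robot, y to its left, z up, the work surface at z = 0. Lengths are in m, angles in rad, forces in N, time in s.
With the tool pointing down it reaches from about 0.425 to 0.825 m from the base axis. Payload 3.6 kg.
Tool frame: the origin (TCP) lies at the very end of the fingers, on their centre line; the grasp point (between the pads) lies bot.grasp_offset behind it (bot.grasp_offset is the distance from the TCP to the grasp point, in m); z points along the fingers, y is the line along which they close (so a half turn about z gives the same grasp; the last joint's range is limited). The gripper opens to 93 mm and grips with 3 to 60 N. Pads are 15 mm wide; open, the fingers measure 128 mm over their backs; the gripper's body (75 mm by 188 mm) begins 65 mm behind the grasp point.
Start: joints at [-1.345, 0.615, -0.013, 1.423, 0.008, 1.103, -0.04], TCP at [0.163, 0.629, 0.219] pointing down, gripper open.
Joint ranges: [-3.12, 3.12], [-0.3, 2.06], [-1.34, 1.32], [0.26, 2.42], [-1.36, 4.5], [0.01, 1.98], [-2.84, 2.84]. Speed limits (rad/s): [2.79, 2.79, 3.14, 3.14, 3.14, 3.14, 3.14].

### API

Orientations are given as a rotation vector (axis times angle).
In Python, from workcell import sensors, snapshot, camera_model, bot gives the robot as it stands.
- The arm moves only by the tool step_arm, never from a script. Its argument "targets" is text: rows parted by semicolons, each of 4 numbers parted by spaces: the shift along the tool's x, y, z in cm, then the turn about the tool's z in degrees. A call has 1 to 8 rows; each row shifts and turns the commanded pose from where the row before left it, along the tool's axes as they then stand; what a row does not reach is not made up. A row lasts 1/12 s, in which the tool goes at most 41.7 mm and 7.16 degrees, less where a joint would pass 70% of its speed; a pose out of reach is approached as far as the arm can. A call is refused whole if a number of a shift passes 4.17 or a number of a turn 7.16, either way. A call with a gripper value outside its range is refused whole. "jaw" is the finger opening in cm, from 0 to 9.3, set as the call begins (left out, the last holds). The fingers move at their own pace and stop on an object; "grip_force" is the grip in N (left out, the last holds). Time passes only in rows, so rows that do not move let the fingers close. It gives the time, the measured TCP pose, the force, the opening and the grip force at its end, in the units of the state.
- sensors.state(): the state, without advancing time (a new reading comes with each control period).
- snapshot(name): name is "side" or "top" or "wrist"; returns the picture (400x640x3 uint8, red, green, blue); there is no depth.
- camera_model(name): a dict with "camera_matrix" (3x3 intrinsics, pixels), "world_from_camera" (4x4, takes a point from camera to world coordinates). Camera axes: x right, y down, z forward; pixel columns grow to the right and rows downward; lengths in m; the calibration is good to about 2 mm. A picture is of the moment at which its call begins: read the wrist's pose just before it. camera_model takes no time and is no camera call; for the wrist camera it gives the pose at the moment of the call.
- bot.job_done(): hands the job in; it is judged then, once.
The state is a dict: "time_s": time; "joint_pos": joint angles; "joint_velocities": joint speeds; "joint_torque": joint torques, N m; "ee_pos": TCP position; "tool_rot": TCP orientation; "contact_force": force on the tool from outside, world axes, zero at the start; "ft_torque": the same for the moment, N m; "grip_width": finger opening in m; "grasp_force": force on a finger pad.
Only numpy, scipy, OpenCV 4.12 (cv2) and the standard library are available. Lean on these libraries where they do the work, as an engineer would, in place of code of your own. Each camera call takes 0.05 s, during which the arm holds its last target. There are 200 camera calls.

### The job

Pack up the flattening plate: push each steel shim lying on the bench, nose first, fully home into the gap under a lug of its own along the plate's near edge (any lug will do, and a lug without a shim stays as it is). Lock every shim with a lock pin from the wooden block, put down through the lug and the shim until its collar sits on the lug. Do not knock the other tools out of their places.

Things in the scene. Friction and masses are not known exactly. Their poses are not given: they have to be found in the camera images.
- plate: fixed steel flattening plate, 205 x 330 mm, top 48 mm above the bench, on a grey steel bed 12 mm thick that juts out 150 mm in front of the row of pin holes as an apron. Four lugs stick out of its near edge. Origin: at bench height under the middle of the row of the four pin holes; x points from the apron over the plate (the way shims are pushed in), y along the row of lugs. May be turned about z
- lug1 (a point): where the pin-hole axis of this lug (y = -126 mm in the plate's frame) meets the top of the bed, 12 mm above the bench: the origin of a shim fully home there; axes as the plate's. The lug is a steel block 68 mm wide, 20 mm thick, its top 42 mm and underside 22 mm above the bench, so the gap on the bed is 10 mm high; its front edge lies 22 mm in front of the hole axis (to -x)
- lug2 (a point): where the pin-hole axis of this lug (y = -42 mm in the plate's frame) meets the top of the bed, 12 mm above the bench: the origin of a shim fully home there; axes as the plate's. All lugs are alike: the gap under each is 52 mm wide between two cheeks and ends 30 mm behind the hole axis at a stop rail, where the nose of a shim rests
- lug3 (a point): where the pin-hole axis of this lug (y = 42 mm in the plate's frame) meets the top of the bed, 12 mm above the bench: the origin of a shim fully home there; axes as the plate's. Flared guides at each gap's mouth reach 26 mm further out than the lug's front edge, are about 70 mm apart there and stand 14 mm above the bed
- lug4 (a point): where the pin-hole axis of this lug (y = 126 mm in the plate's frame) meets the top of the bed, 12 mm above the bench: the origin of a shim fully home there; axes as the plate's. The upright pin hole of each lug is 17 mm across and goes on through the bed (18 mm across there)
- shim1: loose flat steel shim 110 x 48 x 8 mm, 0.3 kg, with a 20 mm hole; lies flat. Origin: hole's centre, underside. x points to its nose, 30 mm off; the tail is 80 mm off at -x and carries an upright tab: 10 mm thick along x (centre x = -75 mm), 36 mm wide, its top 43 mm above the underside. All shims are alike, any may go under any lug. One of the four may be absent (None)
- shim2: shim like shim1. One of the four may be absent (None)
- shim3: shim like shim1. One of the four may be absent (None)
- shim4: shim like shim1. One of the four may be absent (None)
- pin1: loose steel lock pin, 90 mm long, 0.12 kg, upright in the pin block: shank 14 mm dia x 40 mm with tapered tip, collar 30 mm dia (40 to 48 mm above the tip), round grip 22 mm dia (48 to 90 mm above the tip). Origin: centre of the tip; z from tip to grip. With its collar down on a lug the tip is 2 mm above the bench. All pins are alike
- pin2: lock pin like pin1
- pin3: lock pin like pin1
- pin4: lock pin like pin1
- pin_block: fixed hardwood block 134 x 134 x 52 mm with four upright holes in a square of 70 mm pitch, 18 mm across; the pins' collars rest on its top. Origin: centre of its underside
- hammer: bystander: planishing hammer, wooden handle, 300 long, lying at the right of the bench; origin under its middle
- mallet: bystander: wooden mallet, 340 long, head 68 dia x 110, lying at the left of the bench; origin under its middle
- dish: bystander: shallow copper dish, 110 dia, 28 high, standing on the flattening plate; origin under its centre
- square: bystander: try square, wooden stock 100 x 18, steel blade 150 x 30, lying on the flattening plate; origin under the middle of the stock
- doming_punch: bystander: round steel punch, 42 dia, 100 high, standing right of the flattening plate; origin under its centre
There are look-alikes about, which are no part of the job. Leave any green or orange look-alike of the pin1 alone.

How it is judged:
On the way:
1. every shim is fully home under a lug (((distance between shim1 and lug1 below 0.008 m and angle between shim1's own z axis and vertical below 0.06 rad) or (distance between shim1 and lug2 below 0.008 m and angle between shim1's own z axis and vertical below 0.06 rad) or (distance between shim1 and lug3 below 0.008 m and angle between shim1's own z axis and vertical below 0.06 rad) or (distance between shim1 and lug4 below 0.008 m and angle between shim1's own z axis and vertical below 0.06 rad)) and ((distance between shim2 and lug1 below 0.008 m and angle between shim2's own z axis and vertical below 0.06 rad) or (distance between shim2 and lug2 below 0.008 m and angle between shim2's own z axis and vertical below 0.06 rad) or (distance between shim2 and lug3 below 0.008 m and angle between shim2's own z axis and vertical below 0.06 rad) or (distance between shim2 and lug4 below 0.008 m and angle between shim2's own z axis and vertical below 0.06 rad)) and ((distance between shim3 and lug1 below 0.008 m and angle between shim3's own z axis and vertical below 0.06 rad) or (distance between shim3 and lug2 below 0.008 m and angle between shim3's own z axis and vertical below 0.06 rad) or (distance between shim3 and lug3 below 0.008 m and angle between shim3's own z axis and vertical below 0.06 rad) or (distance between shim3 and lug4 below 0.008 m and angle between shim3's own z axis and vertical below 0.06 rad)) and ((distance between shim4 and lug1 below 0.008 m and angle between shim4's own z axis and vertical below 0.06 rad) or (distance between shim4 and lug2 below 0.008 m and angle between shim4's own z axis and vertical below 0.06 rad) or (distance between shim4 and lug3 below 0.008 m and angle between shim4's own z axis and vertical below 0.06 rad) or (distance between shim4 and lug4 below 0.008 m and angle between shim4's own z axis and vertical below 0.06 rad))), for 0.2 s.
At the end, for the whole second after the job is handed in: Every shim present lies flat under a lug with its hole within 8 mm of the lug's pin-hole axis, and has a lock pin upright through its hole (within 8 mm), let down until the collar sits on the lug (tip less than 6 mm above the bench) (all of step 1 and ((horizontal distance between pin1 and shim1 below 0.008 m and height (world z) of pin1 below 0.006 m and angle between pin1's own z axis and vertical below 0.12 rad) or (horizontal distance between pin2 and shim1 below 0.008 m and height (world z) of pin2 below 0.006 m and angle between pin2's own z axis and vertical below 0.12 rad) or (horizontal distance between pin3 and shim1 below 0.008 m and height (world z) of pin3 below 0.006 m and angle between pin3's own z axis and vertical below 0.12 rad) or (horizontal distance between pin4 and shim1 below 0.008 m and height (world z) of pin4 below 0.006 m and angle between pin4's own z axis and vertical below 0.12 rad)) and ((horizontal distance between pin1 and shim2 below 0.008 m and height (world z) of pin1 below 0.006 m and angle between pin1's own z axis and vertical below 0.12 rad) or (horizontal distance between pin2 and shim2 below 0.008 m and height (world z) of pin2 below 0.006 m and angle between pin2's own z axis and vertical below 0.12 rad) or (horizontal distance between pin3 and shim2 below 0.008 m and height (world z) of pin3 below 0.006 m and angle between pin3's own z axis and vertical below 0.12 rad) or (horizontal distance between pin4 and shim2 below 0.008 m and height (world z) of pin4 below 0.006 m and angle between pin4's own z axis and vertical below 0.12 rad)) and ((horizontal distance between pin1 and shim3 below 0.008 m and height (world z) of pin1 below 0.006 m and angle between pin1's own z axis and vertical below 0.12 rad) or (horizontal distance between pin2 and shim3 below 0.008 m and height (world z) of pin2 below 0.006 m and angle between pin2's own z axis and vertical below 0.12 rad) or (horizontal distance between pin3 and shim3 below 0.008 m and height (world z) of pin3 below 0.006 m and angle between pin3's own z axis and vertical below 0.12 rad) or (horizontal distance between pin4 and shim3 below 0.008 m and height (world z) of pin4 below 0.006 m and angle between pin4's own z axis and vertical below 0.12 rad)) and ((horizontal distance between pin1 and shim4 below 0.008 m and height (world z) of pin1 below 0.006 m and angle between pin1's own z axis and vertical below 0.12 rad) or (horizontal distance between pin2 and shim4 below 0.008 m and height (world z) of pin2 below 0.006 m and angle between pin2's own z axis and vertical below 0.12 rad) or (horizontal distance between pin3 and shim4 below 0.008 m and height (world z) of pin3 below 0.006 m and angle between pin3's own z axis and vertical below 0.12 rad) or (horizontal distance between pin4 and shim4 below 0.008 m and height (world z) of pin4 below 0.006 m and angle between pin4's own z axis and vertical below 0.12 rad))); the robot touches nothing.
It fails at once if one of the other tools is knocked more than 60 mm out of its place (distance of any of hammer, mallet, dish, square, doming_punch from where it was at the start of the episode above 0.06 m).
Of shim1, shim2, shim3, shim4 only 3 to 4 are there at a start; the rules pass over those that are not, and their reading is None.
At some moment in a run one of shim1, shim2, shim3, shim4 may be knocked a few centimetres aside while the robot is not near it.
It also fails if it takes over 210 s, if anything falls off the work surface, if the arm or the gripper's body presses on something with over 40 N, if the wrist force passes 120 N, or if a joint passes its speed limit or range.

## Working session

There is one attempt and no reset: what is moved stays moved. The work goes in short steps, Python scripts to look and compute and a tool call to move; the robot and the scene stay as the last step left them, time stands still between calls to the robot, and variables do not carry over. Pictures are saved under pics/ and viewed, at most 14 in all, crops included, and the job is handed in when it is done.

Besides the shell and the picture viewer there is one more tool, called by a JSON object that holds its "method" and its "body", one argument or row to a line. step_arm: Moves the arm, as the interface text tells. Its arguments: {"type":"object","properties":{"targets":{"type":"string"},"jaw":{"type":"number"},"grip_force":{"type":"number"}},"required":["targets"]}

```bash
ls; mkdir -p pics; python3 - <<'E'
from workcell import sensors,snapshot,camera_model,bot
import cv2,numpy as np
s=sensors.state();print({k:np.round(v,3).tolist() for k,v in s.items()},bot.grasp_offset)
for n in("top","side","wrist"):
    m=camera_model(n);print(n,np.round(m["camera_matrix"],1).tolist(),np.round(m["world_from_camera"],3).tolist())
    cv2.imwrite(f"pics/{n}0.png",snapshot(n)[:,:,::-1])
E
```

```text
pics
{'time_s': 0.0, 'joint_pos': [-1.345, 0.616, -0.013, 1.425, 0.008, 1.103, -0.04], 'joint_velocities': [0.0, 0.001, -0.001, -0.002, 0.0, -0.0, -0.0], 'joint_torque': [0.001, -45.894, 0.209, -16.574, -0.061, 0.021, 0.0], 'ee_pos': [0.162, 0.629, 0.218], 'tool_rot': [-0.396, -3.116, 0.004], 'contact_force': [-0.835, 1.215, -0.504], 'ft_torque': [0.013, -0.018, 0.02], 'grasp_force': 0.0, 'grip_width': 0.093} 0.0188
top [[508.2, 0.0, 327.8], [0.0, 508.2, 191.5], [0.0, 0.0, 1.0]] [[-0.004, -0.993, 0.114, 0.414], [-1.0, 0.002, -0.016, -0.011], [0.016, -0.114, -0.993, 1.705], [0.0, 0.0, 0.0, 1.0]]
side [[367.5, 0.0, 316.9], [0.0, 367.5, 195.0], [0.0, 0.0, 1.0]] [[-0.879, -0.209, 0.429, 0.022], [-0.476, 0.434, -0.765, 0.994], [-0.026, -0.876, -0.481, 0.71], [0.0, 0.0, 0.0, 1.0]]
wrist [[332.0, 0.0, 317.9], [0.0, 332.0, 199.4], [0.0, 0.0, 1.0]] [[0.25, 0.94, 0.231, 0.098], [0.968, -0.242, -0.062, 0.645], [-0.003, 0.239, -0.971, 0.383], [0.0, 0.0, 0.0, 1.0]]
```

View pics/top0.png

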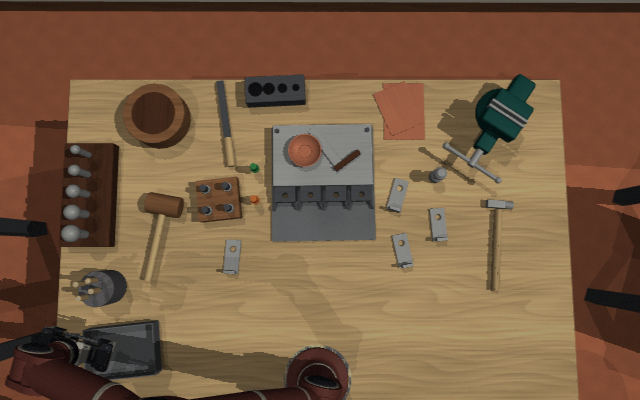

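View pics/side0.png

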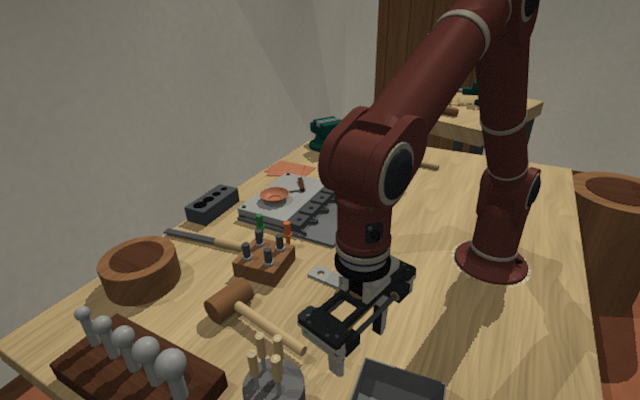

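The top view shows four shims at about (398,195), (438,225), (402,250) and (232,257). The pin block is at (218,200), the plate's lug row is at row ~195, and the green and orange look-alikes are at (254,168) and (254,199). Next is an enlarged crop.

```bash
python3 - <<'E'
import cv2
a=cv2.imread("pics/top0.png")[150:285,185:455]
cv2.imwrite("pics/c0.png",cv2.resize(a,None,fx=2.96,fy=2.96,interpolation=cv2.INTER_CUBIC))
E
```

```text
(no output)
```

View pics/c0.png

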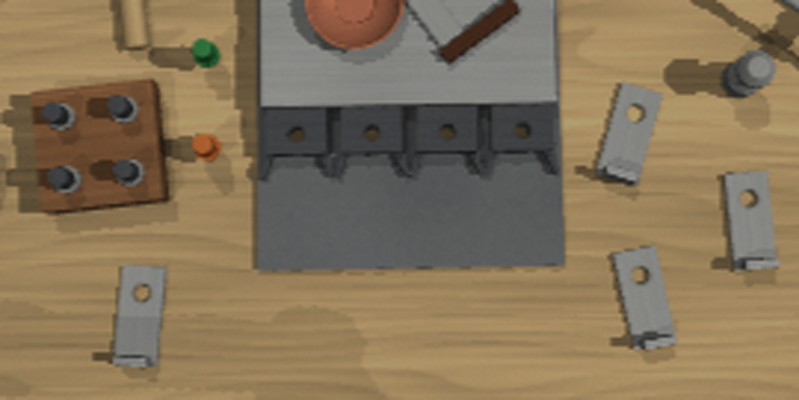

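The crop shows the lug holes at crop (296,134), (371,132), (447,131) and (521,130). The shim holes are at (636,113), (748,198), (640,275) and (142,293), with all tabs towards the robot. The four dark-topped pins stand in the wooden block. The green (205,53) and orange (205,147) pieces stand loose beside it, so they are the look-alikes and not the pins.

```bash
cat > h.py <<'E'
import numpy as np,cv2,sys
from scipy.spatial.transform import Rotation as R
from workcell import sensors,snapshot,camera_model,bot
def p2w(m,uv,z):
    K,T=m["camera_matrix"],np.array(m["world_from_camera"])
    d=T[:3,:3]@np.linalg.inv(K)@np.array([uv[0],uv[1],1.]); return T[:3,3]+d*(z-T[2,3])/d[2]
def w2p(m,p):
    T=np.linalg.inv(m["world_from_camera"]);q=m["camera_matrix"]@(T[:3,:3]@p+T[:3,3]);return q[:2]/q[2]
def pose():
    s=sensors.state();r=R.from_rotvec(s["tool_rot"]);M=r.as_matrix()
    return s,np.array(s["ee_pos"]),M,np.degrees(np.arctan2(M[1,1],M[0,1]))  # yaw = world heading of tool y
def go(x,y,z,yaw=None):
    s,p,M,h=pose(); d=M.T@(np.array([x,y,z])-p)*100
    t=0 if yaw is None else -(((yaw-h)+90)%180-90)
    print("t %.1f at"%s["time_s"],p.round(4),"yaw %.1f"%h,"| tool shift cm",d.round(2),"turn %.1f"%t,"F",np.round(s["contact_force"],1),"w %.4f gf %.1f"%(s["grip_width"],s["grasp_force"]),"j",np.round(s["joint_pos"],2))
E
python3 - <<'E'
from h import *
m=camera_model("top");f=lambda u,z:p2w(m,(u[0]/2.96+185-.33,u[1]/2.96+150-.33),z)[:2]
L=np.array([f(u,.042) for u in[(296,134),(371,132),(447,131),(521,130)]]);print("lugs",L.round(4).tolist(),np.hypot(*np.diff(L,axis=0).T))
for n,h,t in(("A",(636,113),(622,172)),("B",(748,198),(758,264)),("C",(640,275),(655,342)),("D",(142,293),(133,359))):
    a,b=f(h,.008),f(t,.043);print(n,a.round(4),b.round(4),np.hypot(*(a-b)).round(3),"yaw",np.degrees(np.arctan2(*(a-b)[::-1])).round(1))
for u in[(58,113),(122,106),(63,178),(127,171)]:print("pin",f(u,.102).round(4))
a=[f(u,.012) for u in[(258,270),(564,267)]];print("apron",a,np.hypot(*(a[0]-a[1])))
go(.46,.28,.15,0)
E
```

```text
lugs [[0.5936, 0.1034], [0.5957, 0.0201], [0.5966, -0.0644], [0.5976, -0.1469]] [0.08329153 0.0845382  0.08245967]
A [ 0.6205 -0.2811] [ 0.5503 -0.2586] 0.074 yaw -17.7
B [ 0.5232 -0.4064] [ 0.448  -0.4072] 0.075 yaw 0.6
C [ 0.4369 -0.2819] [ 0.3632 -0.2913] 0.074 yaw 7.3
D [0.4188 0.2766] [0.3473 0.2792] 0.072 yaw -2.1
pin [0.6102 0.3536]
pin [0.6177 0.2855]
pin [0.5405 0.3467]
pin [0.5478 0.2789]
apron [array([0.44390622, 0.1470081 ]), array([ 0.44604327, -0.19591218])] 0.34292694119475725
t 0.1 at [0.1624 0.6288 0.2178] yaw 75.5 | tool shift cm [-37.53 -26.31   6.83] turn 75.5 F [ 0.1 -0.2 -0.3] w 0.0931 gf 0.0 j [-1.34  0.62 -0.01  1.42  0.01  1.1  -0.04]
```

{"method": "step_arm", "body": {
  "targets": "0 0 0 7;0 0 0 7;0 0 0 7;0 0 0 7;0 0 0 7;0 0 0 7;0 0 0 7;0 0 0 7",
  "jaw": 5
}}

```text
time_s: 0.82
ee_pos: [0.1623, 0.629, 0.2182]
tool_rot: [1.82, 2.56, -0.002]
contact_force: [0.6, -0.1, -0.1]
grip_width: 0.0508
grasp_force: 0.0
```

{"method": "step_arm", "body": {
  "targets": "0 0 0 7;0 0 0 7;0 0 0 7;-3.5 1.8 0 0;-3.5 1.8 0 0;-3.5 1.8 0 0;-3.5 1.8 0 0;-3.5 1.8 0 0"
}}

```text
time_s: 1.48
ee_pos: [0.2483, 0.4501, 0.2184]
tool_rot: [2.249, 2.193, -0.001]
contact_force: [1.5, -1.1, -0.7]
grip_width: 0.0499
grasp_force: 0.0
```

{"method": "step_arm", "body": {
  "targets": "-3.5 1.8 0 0;-3.5 1.8 0 0;-3.5 1.8 0 0;-3.5 1.8 0 0;-3.5 1.8 0 0;0 0 3 0;0 0 3 0;0 0 0 0"
}}

```text
time_s: 2.15
ee_pos: [0.3309, 0.272, 0.1552]
tool_rot: [-2.252, -2.19, 0.015]
contact_force: [-0.5, -1.1, -0.0]
grip_width: 0.0502
grasp_force: 0.0
```

```bash
python3 - <<'E'
from h import *
go(.345,.279,.014,-2)
cv2.imwrite("pics/w1.png",snapshot("wrist")[:,:,::-1]);m=camera_model("wrist");print(m["world_from_camera"].round(3).tolist(), w2p(m,np.array([.4188,.2766,.008])),w2p(m,np.array([.345,.279,.043])))
E
```

```text
t 2.1 at [0.3309 0.272  0.1552] yaw -1.6 | tool shift cm [ 0.83  1.49 14.1 ] turn 0.4 F [-0.5 -1.1 -0. ] w 0.0502 gf 0.0 j [-1.02  0.4   0.39  2.11 -0.23  0.68 -0.51]
[[1.0, -0.025, -0.011, 0.334], [-0.027, -0.969, -0.244, 0.34], [-0.005, 0.244, -0.97, 0.322], [0.0, 0.0, 0.0, 1.0]] [409.55395346 180.92097007] [334.36809211 188.06944815]
```

View pics/w1.png

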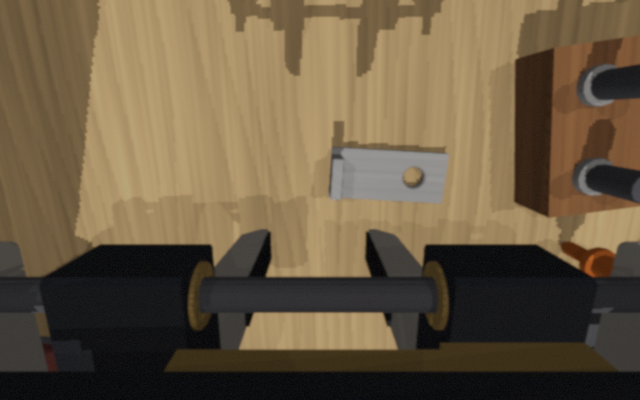

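The wrist view shows shim D with its hole at (412,176) and tab at about (337,174). The pin block and the orange look-alike are at the right.

```bash
python3 - <<'E'
from h import *
m=camera_model("wrist")
for u,z in(((412,176),.004),((447,153),.008),((443,202),.008),((345,149),.008),((342,199),.008),((331,198),.043),((333,152),.043),((342,198),.043)):print(u,p2w(m,u,z).round(4))
E
```

```text
(412, 176) [0.4221 0.2806 0.004 ]
(447, 153) [0.4529 0.3025 0.008 ]
(443, 202) [0.4523 0.2548 0.008 ]
(345, 149) [0.3569 0.3087 0.008 ]
(342, 199) [0.3537 0.2603 0.008 ]
(331, 198) [0.342  0.2703 0.043 ]
(333, 152) [0.3443 0.3099 0.043 ]
(342, 198) [0.3515 0.27   0.043 ]
```

{"method": "step_arm", "body": {
  "targets": "1.3 1.6 3 1.8;0 0 3.5 0;0 0 3 0;0 0 2 0;0 0 1.6 0;0 0 0.9 0;0 0 0 0",
  "jaw": 5,
  "grip_force": 40
}}

```text
time_s: 2.78
ee_pos: [0.3497, 0.288, 0.0181]
tool_rot: [-2.283, -2.158, 0.002]
contact_force: [-0.3, 0.0, 0.9]
grip_width: 0.05
grasp_force: 0.0
```

{"method": "step_arm", "body": {
  "targets": "0 0 0 0;0 0 0 0;0 0 0 0;0 0 0 0;0 0 0 0;0 0 0 0",
  "jaw": 0
}}

```text
time_s: 3.28
ee_pos: [0.3494, 0.2875, 0.0191]
tool_rot: [-2.284, -2.157, 0.0]
contact_force: [-3.3, 0.8, 3.5]
grip_width: 0.0147
grasp_force: 2.1
```

```bash
python3 - <<'E'
from h import *
go(.465,.1034,.1,.7)
cv2.imwrite("pics/w2.png",snapshot("wrist")[:,:,::-1])
E
```

```text
t 3.3 at [0.3494 0.2875 0.0191] yaw -3.3 | tool shift cm [-17.72  12.59  -8.11] turn -4.0 F [-3.3  0.8  3.5] w 0.0147 gf 2.1 j [-0.88  0.67  0.21  2.17 -0.4   0.34 -0.39]
```

View pics/w2.png

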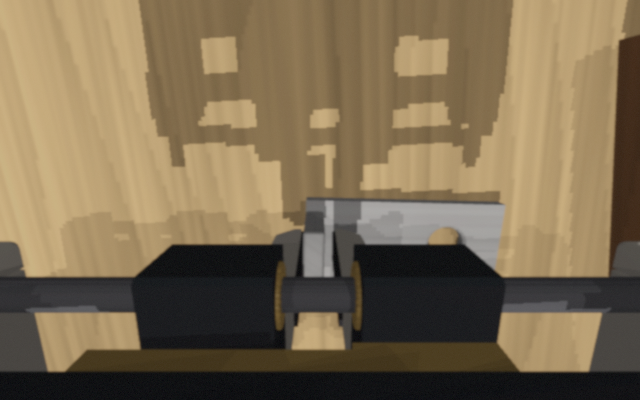

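The tab is between the fingers, which have not finished closing. I'll finish the close and lift.

{"method": "step_arm", "body": {
  "targets": "0 0 0 0;0 0 0 0;0 0 0 0;0 0 0 0",
  "jaw": 0
}}

```text
time_s: 3.67
ee_pos: [0.3479, 0.2871, 0.0189]
tool_rot: [-2.282, -2.156, 0.005]
contact_force: [-4.8, -0.0, 5.8]
grip_width: 0.0095
grasp_force: 39.9
```

{"method": "step_arm", "body": {
  "targets": "0 0 -1 0;0 0 -1.5 0;0 0 -1.5 0;0 0 -1 0;0 0 0 0;0 0 0 0"
}}

```text
time_s: 4.17
ee_pos: [0.3497, 0.2873, 0.0685]
tool_rot: [2.284, 2.157, 0.0]
contact_force: [-0.6, 0.1, -3.7]
grip_width: 0.0097
grasp_force: 40.0
```

```bash
python3 - <<'E'
from h import *
go(.465,.1034,.06,.7)
cv2.imwrite("pics/w3.png",snapshot("wrist")[:,:,::-1])
m=camera_model("wrist");s,p,M,h=pose();print(M.round(3).tolist())
E
```

```text
t 4.2 at [0.3497 0.2873 0.0685] yaw -3.3 | tool shift cm [-17.71  12.56   0.86] turn -4.0 F [-0.6  0.1 -3.7] w 0.0097 gf 40.0 j [-0.94  0.57  0.29  2.14 -0.35  0.47 -0.43]
[[0.057, 0.998, -0.001], [0.998, -0.057, -0.001], [-0.001, -0.001, -1.0]]
```

View pics/w3.png

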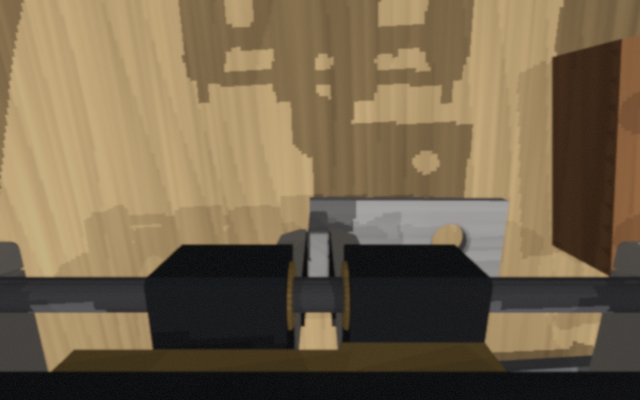

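The shim is held level, with its hole at (449,237). Carrying it to the front of lug 4.

{"method": "step_arm", "body": {
  "targets": "-3 1.9 -0.5 -2;-3 1.9 -0.5 -2;-3 1.9 0 0;-3 1.9 0 0;-3 1.9 0 0;-2.7 2 0 0;0 0 0 0;0 0 0 0"
}}

```text
time_s: 4.88
ee_pos: [0.4644, 0.1069, 0.0776]
tool_rot: [2.214, 2.228, -0.003]
contact_force: [-0.3, 0.8, -3.8]
grip_width: 0.0099
grasp_force: 40.0
```

```bash
python3 - <<'E'
from h import *
go(.465,.1034,.06,.7)
cv2.imwrite("pics/w4.png",snapshot("wrist")[:,:,::-1])
E
```

```text
t 4.9 at [0.4644 0.1069 0.0776] yaw 0.4 | tool shift cm [-0.35  0.06  1.77] turn -0.3 F [-0.3  0.8 -3.8] w 0.0099 gf 40.0 j [-0.44  0.58  0.24  2.07 -0.26  0.53 -0.  ]
```

View pics/w4.png

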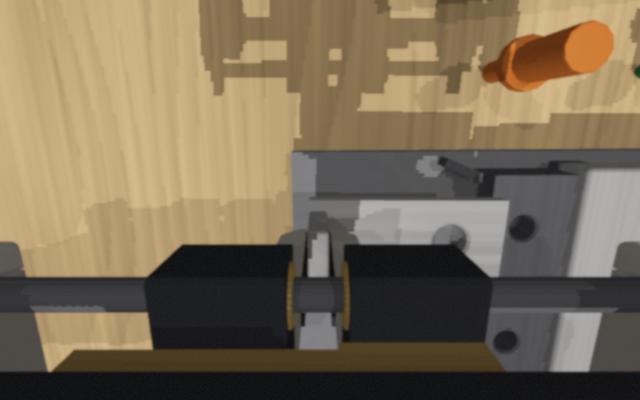

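The lug 4 hole shows at (523,228), lug 3's at (506,341), and the held shim's hole at (449,239).

```bash
python3 - <<'E'
from h import *
m=camera_model("wrist")
for u,z in(((523,228),.042),((506,341),.042),((449,239),.0665),((508,201),.0665),((293,150),.012),((506,150),.012),((586,171),.048),((571,278),.048)):print(u,p2w(m,u,z).round(4))
E
```

```text
(523, 228) [0.5928 0.1076 0.042 ]
(506, 341) [0.5941 0.0247 0.042 ]
(449, 239) [0.5363 0.1088 0.0665]
(508, 201) [0.5662 0.1312 0.0665]
(293, 150) [0.4444 0.1525 0.012 ]
(506, 150) [0.5916 0.1541 0.012 ]
(586, 171) [0.6205 0.1455 0.048 ]
(571, 278) [0.625  0.0762 0.048 ]
```

{"method": "step_arm", "body": {
  "targets": "-0.15 -1.5 0 0;0 0 1.5 0;0 0 1.3 0;0 0 0.8 0;0 0 0.5 0;0 0 0.3 0;0 0 0.2 0;0 0 0 0"
}}

```text
time_s: 5.6
ee_pos: [0.4488, 0.1084, 0.0325]
tool_rot: [-2.207, -2.236, 0.0]
contact_force: [-0.5, -0.2, -3.4]
grip_width: 0.0096
grasp_force: 40.0
```

{"method": "step_arm", "body": {
  "targets": "0 0 0.1 0;0 0 0 0"
}}

```text
time_s: 5.77
ee_pos: [0.4491, 0.1083, 0.0319]
tool_rot: [2.207, 2.235, 0.001]
contact_force: [0.7, 0.4, -3.9]
grip_width: 0.0095
grasp_force: 40.0
```

{"method": "step_arm", "body": {
  "targets": "-0.2 0 0.1 0;0 0 0 0"
}}

```text
time_s: 5.93
ee_pos: [0.4492, 0.106, 0.0309]
tool_rot: [2.207, 2.235, 0.001]
contact_force: [0.4, 0.4, -3.2]
grip_width: 0.0095
grasp_force: 40.0
```

{"method": "step_arm", "body": {
  "targets": "0 0 0 0;0 0 0 0;0 0 0 0",
  "jaw": 1.5
}}

```text
time_s: 6.18
ee_pos: [0.4494, 0.1062, 0.0311]
tool_rot: [2.207, 2.235, 0.002]
contact_force: [-0.5, -0.6, -0.4]
grip_width: 0.015
grasp_force: 0.0
```

{"method": "step_arm", "body": {
  "targets": "0 0.8 0 0;0 0.8 0 0;0 0.8 0 0;0 0.8 0 0;0 0 0 0"
}}

```text
time_s: 6.6
ee_pos: [0.4842, 0.1066, 0.0307]
tool_rot: [2.206, 2.232, 0.005]
contact_force: [-0.5, 0.7, 0.0]
grip_width: 0.0153
grasp_force: 0.2
```

```bash
python3 - <<'E'
from h import *
go(.518,.106,.031,.7)
cv2.imwrite("pics/w5.png",snapshot("wrist")[:,:,::-1][150:400,250:640])
E
```

```text
t 6.6 at [0.4842 0.1066 0.0307] yaw 0.7 | tool shift cm [-0.1   3.38 -0.01] turn -0.0 F [-0.5  0.7  0. ] w 0.0153 gf 0.2 j [-0.39  0.67  0.19  2.05 -0.29  0.43  0.04]
```

View pics/w5.png

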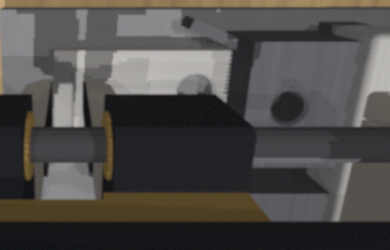

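The nose is entering between the guides, aligned with the lug hole. Pushing on.

{"method": "step_arm", "body": {
  "targets": "0 1 0 0;0 1 0 0;0 0.8 0 0;0 0.4 0 0;0 0.2 0 0;0 0 0 0"
}}

```text
time_s: 7.15
ee_pos: [0.5155, 0.107, 0.0306]
tool_rot: [2.207, 2.235, 0.001]
contact_force: [-0.7, -0.5, -0.2]
grip_width: 0.0149
grasp_force: 0.4
```

{"method": "step_arm", "body": {
  "targets": "0 0.2 0 0;0 0.2 0 0;0 0 0 0"
}}

```text
time_s: 7.4
ee_pos: [0.5191, 0.107, 0.0306]
tool_rot: [2.207, 2.235, 0.001]
contact_force: [-1.3, 0.4, -0.8]
grip_width: 0.0156
grasp_force: 0.7
```

{"method": "step_arm", "body": {
  "targets": "0 0.2 0 0;0 0.2 0 0;0 0 0 0"
}}

```text
time_s: 7.65
ee_pos: [0.5232, 0.1071, 0.0306]
tool_rot: [2.207, 2.235, 0.0]
contact_force: [-1.8, -0.6, 0.6]
grip_width: 0.0149
grasp_force: 1.2
```

{"method": "step_arm", "body": {
  "targets": "0 0.2 0 0;0 0.1 0 0;0 0 0 0"
}}

```text
time_s: 7.9
ee_pos: [0.5231, 0.1071, 0.0305]
tool_rot: [-2.204, -2.233, 0.007]
contact_force: [-6.4, 0.7, 5.3]
grip_width: 0.0154
grasp_force: 3.4
```

```bash
python3 - <<'E'
from h import *
go(.518,.106,.031,.7)
E
```

```text
t 7.9 at [0.5231 0.1071 0.0305] yaw 0.7 | tool shift cm [-0.1  -0.51 -0.05] turn 0.0 F [-6.4  0.7  5.3] w 0.0154 gf 3.4 j [-0.38  0.71  0.21  1.94 -0.28  0.52  0.04]
```

Shim 1 is home: the force rises at x=.523. Next is its pin.

{"method": "step_arm", "body": {
  "targets": "0 -0.2 0 0;0 0 0 0;0 0 -2 0;0 0 -3.8 0;0 0 -3.8 0;0 0 -3.8 0;3.5 0 0 0;3.5 0 0 0",
  "jaw": 4
}}

```text
time_s: 8.57
ee_pos: [0.5277, 0.1759, 0.1688]
tool_rot: [2.21, 2.223, 0.015]
contact_force: [-0.4, 0.5, 0.2]
grip_width: 0.0402
grasp_force: 0.0
```

{"method": "step_arm", "body": {
  "targets": "3.5 0.8 0 0;3.5 0.8 0 0;3 0.8 0 0;0 0 0 0;0 0 0 0"
}}

```text
time_s: 8.98
ee_pos: [0.5466, 0.2803, 0.1645]
tool_rot: [2.202, 2.239, 0.005]
contact_force: [-0.2, -0.9, 1.4]
grip_width: 0.04
grasp_force: 0.0
```

```bash
python3 - <<'E'
from h import *
go(.55,.283,.064,.7)
m=camera_model("wrist");im=snapshot("wrist");cv2.imwrite("pics/w6.png",im[:,:,::-1])
print(w2p(m,np.array([.5478,.2829,.102])),w2p(m,np.array([.5936,.1075,.042])))
E
```

```text
t 9.0 at [0.5466 0.2803 0.1645] yaw 1.0 | tool shift cm [ 0.25  0.31 10.05] turn 0.3 F [-0.2 -0.9  1.4] w 0.0400 gf 0.0 j [-0.69  0.62  0.29  1.61 -0.21  0.93 -0.3 ]
[320.23955002 208.54705339] [361.55332443 360.19580671]
```

View pics/w6.png

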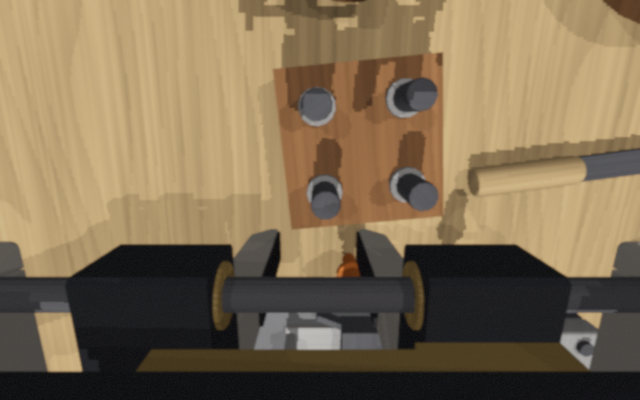

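The wrist view shows the grey pins' tops at (326,206), (423,196), (318,104) and (421,95), all in the wooden block. The orange one at (347,270) stands outside the block and is the look-alike.

```bash
python3 - <<'E'
from h import *
m=camera_model("wrist")
for u in((326,206),(423,196),(318,104),(421,95)):print(u,p2w(m,u,.102).round(4))
print("collar",p2w(m,(324,193),.06).round(4),p2w(m,(406,186),.06).round(4))
go(.55,.283,.064,.7)
E
```

```text
(326, 206) [0.5519 0.2819 0.102 ]
(423, 196) [0.6204 0.2901 0.102 ]
(318, 104) [0.5453 0.3517 0.102 ]
(421, 95) [0.613  0.3583 0.102 ]
collar [0.5513 0.2819 0.06  ] [0.6194 0.2887 0.06  ]
t 9.0 at [0.5467 0.2775 0.1647] yaw 0.8 | tool shift cm [ 0.55  0.31 10.07] turn 0.1 F [-0.1 -0.1 -0.6] w 0.0401 gf 0.0 j [-0.68  0.62  0.3   1.61 -0.21  0.93 -0.3 ]
```

```bash
cat >> h.py <<'E'
def match(img,src,uv,r=14,near=None,win=25):
    t=cv2.imread(src)[uv[1]-r:uv[1]+r+1,uv[0]-r:uv[0]+r+1]
    im=np.ascontiguousarray(img[:,:,::-1]);c=np.round(near if near is not None else uv).astype(int)
    y0,x0=max(c[1]-win-r,0),max(c[0]-win-r,0);w=im[y0:c[1]+win+r,x0:c[0]+win+r]
    q=cv2.matchTemplate(w,t,cv2.TM_CCOEFF_NORMED);_,s,_,l=cv2.minMaxLoc(q);return np.array([x0+l[0]+r,y0+l[1]+r]),round(s,2)
E
python3 - <<'E'
from h import *
m=camera_model("wrist");im=snapshot("wrist")
for u in((326,206),(423,196),(318,104),(421,95)):
    n,s=match(im,"pics/w6.png",u);print(n,s,p2w(m,n,.102).round(4))
go(.55,.283,.064,.7)
E
```

```text
[326 202] 0.98 [0.5519 0.2848 0.102 ]
[423 192] 0.99 [0.6201 0.293  0.102 ]
[318 100] 0.92 [0.5453 0.3542 0.102 ]
[421  91] 0.92 [0.6128 0.3608 0.102 ]
t 9.1 at [0.5467 0.276  0.1648] yaw 0.6 | tool shift cm [ 0.71  0.32 10.08] turn -0.1 F [-0.7 -0.   0.2] w 0.0402 gf 0.0 j [-0.68  0.62  0.3   1.61 -0.21  0.94 -0.3 ]
```

{"method": "step_arm", "body": {
  "targets": "0.9 0.5 0 0;0 0 2.5 0;0 0 2.5 0;0 0 2 0;0 0 1.5 0;0 0 1 0;0 0 0.5 0;0 0 0 0"
}}

```text
time_s: 9.75
ee_pos: [0.5507, 0.285, 0.0641]
tool_rot: [2.209, 2.233, -0.002]
contact_force: [-0.3, 0.0, -0.6]
grip_width: 0.0401
grasp_force: 0.0
```

{"method": "step_arm", "body": {
  "targets": "0 0 0 0;0 0 0 0;0 0 0 0;0 0 0 0;0 0 0 0",
  "jaw": 0
}}

```text
time_s: 10.17
ee_pos: [0.5515, 0.2867, 0.0657]
tool_rot: [2.207, 2.235, 0.003]
contact_force: [-0.2, 0.3, 2.8]
grip_width: 0.021
grasp_force: 40.0
```

{"method": "step_arm", "body": {
  "targets": "0 0 -1 0;0 0 -2 0;0 0 -2 0;0 0 -2 0;0 0 -1 0;0 0 0 0;0 0 0 0"
}}

```text
time_s: 10.75
ee_pos: [0.5503, 0.2865, 0.1447]
tool_rot: [-2.207, -2.235, 0.0]
contact_force: [-0.8, 0.9, -2.2]
grip_width: 0.0214
grasp_force: 40.0
```

```bash
python3 - <<'E'
from h import *
go(.5955,.107,.064,.7)
E
```

```text
t 10.8 at [0.5503 0.2865 0.1447] yaw 0.7 | tool shift cm [-18.01   4.3    8.07] turn 0.0 F [-0.8  0.9 -2.2] w 0.0214 gf 40.0 j [-0.69  0.66  0.29  1.61 -0.22  0.91 -0.3 ]
```

{"method": "step_arm", "body": {
  "targets": "-3.6 0.9 0 0;-3.6 0.9 0 0;-3.6 0.9 0 0;-3.6 0.9 0 0;-3.6 0.8 0 0;0 0 1.5 0;0 0 1.5 0;0 0 0 0"
}}

```text
time_s: 11.42
ee_pos: [0.5934, 0.1057, 0.1103]
tool_rot: [-2.206, -2.229, 0.012]
contact_force: [-1.9, 0.3, -1.4]
grip_width: 0.0213
grasp_force: 40.0
```

{"method": "step_arm", "body": {
  "targets": "0 0 0 0;0 0 0 0;0 0 0 0"
}}

```text
time_s: 11.67
ee_pos: [0.5971, 0.1079, 0.115]
tool_rot: [2.206, 2.237, 0.001]
contact_force: [0.4, 0.9, -1.7]
grip_width: 0.0212
grasp_force: 40.0
```

```bash
python3 - <<'E'
from h import *
go(.5955,.107,.064,.7)
m=camera_model("wrist");im=snapshot("wrist")
print(w2p(m,np.array([.5935,.1075,.042])),w2p(m,np.array([.5955,.107,.055])))
cv2.imwrite("pics/w7full.png",im[:,:,::-1])
cv2.imwrite("pics/w7.png",cv2.resize(im[130:270,220:420,::-1],None,fx=4,fy=4,interpolation=cv2.INTER_CUBIC))
E
```

```text
t 11.7 at [0.5971 0.1079 0.115 ] yaw 0.8 | tool shift cm [-0.08 -0.16  5.1 ] turn 0.1 F [ 0.4  0.9 -1.7] w 0.0212 gf 40.0 j [-0.37  0.67  0.26  1.68 -0.22  0.82  0.  ]
[313.86236114 208.41843204] [316.47124803 214.01462717]
```

View pics/w7.png

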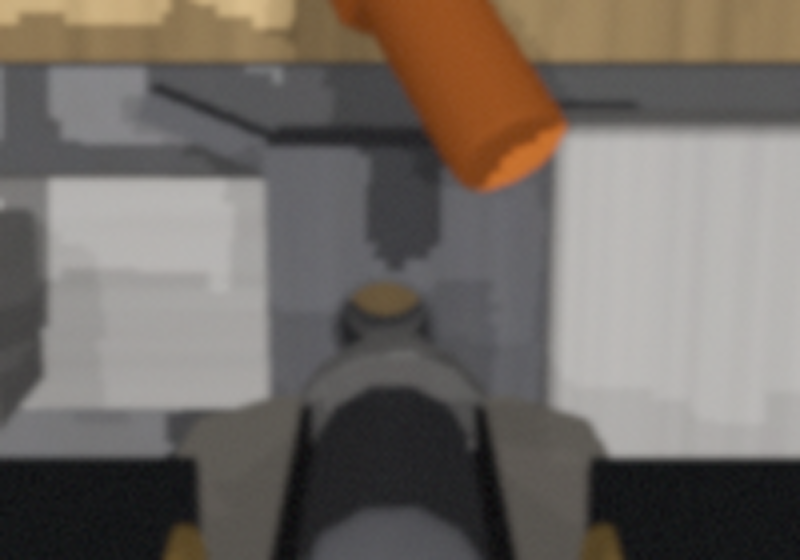

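The lug 4 hole is seen just beyond the pin tip, at crop about (385,310). The orange look-alike is at the upper right, clear of the gripper. I'll compute where the tip and hole should project.

```bash
python3 - <<'E'
from h import *
m=camera_model("wrist");s,p,M,h=pose();print(p)
def ring(c,r,z):
    a=np.linspace(0,2*np.pi,40);q=np.array([(w2p(m,np.array([c[0]+r*np.cos(t),c[1]+r*np.sin(t),z]))-[220,130])*4 for t in a])
    return "u %.0f..%.0f v %.0f..%.0f"%(q[:,0].min(),q[:,0].max(),q[:,1].min(),q[:,1].max())
c=(.5945,.1075)
print("hole top",ring(c,.0085,.042),"lug bottom",ring(c,.0085,.022),"bed top",ring(c,.009,.012),"bed bottom",ring(c,.009,0))
for dz in(.0537,):print("tip",ring(p,.005,p[2]-dz),"shank",ring(p,.007,p[2]-dz+.006),"collar bottom",ring(p,.015,p[2]-dz+.04),"gripT",ring(p,.011,p[2]-dz+.09))
im=cv2.imread("pics/w7full.png");print(im[200:222:1,316].tolist())
E
```

```text
[0.59721288 0.10776093 0.11528601]
hole top u 335..426 v 269..357 lug bottom u 339..423 v 245..327 bed top u 338..424 v 233..316 bed bottom u 340..423 v 221..302
tip u 366..424 v 314..370 shank u 354..437 v 312..392 collar bottom u 291..501 v 321..519 gripT u 295..501 v 488..677
[[83, 92, 99], [67, 87, 100], [61, 86, 104], [59, 86, 104], [61, 88, 105], [62, 87, 105], [60, 85, 103], [59, 83, 99], [56, 74, 85], [54, 59, 64], [55, 54, 55], [60, 59, 60], [69, 68, 69], [72, 72, 73], [74, 75, 76], [75, 76, 78], [77, 78, 79], [81, 81, 83], [90, 91, 93], [94, 96, 96], [93, 95, 96], [92, 93, 94]]
```

Measured against the hole, the pin is about 1.8 mm too far along +x and y is fine. Correcting, then lowering with force checks.

{"method": "step_arm", "body": {
  "targets": "0 -0.18 0.5 0;0 0 0.8 0;0 0 0.5 0;0 0 0.3 0;0 0 0.3 0;0 0 0 0"
}}

```text
time_s: 12.22
ee_pos: [0.5945, 0.1069, 0.0897]
tool_rot: [-2.207, -2.235, 0.002]
contact_force: [0.1, -0.5, 0.6]
grip_width: 0.0211
grasp_force: 40.0
```

{"method": "step_arm", "body": {
  "targets": "0 0 0.2 0;0 0 0.2 0;0 0 0 0"
}}

```text
time_s: 12.47
ee_pos: [0.5949, 0.107, 0.0864]
tool_rot: [-2.207, -2.235, 0.001]
contact_force: [-0.3, -0.8, -1.9]
grip_width: 0.0211
grasp_force: 40.0
```

{"method": "step_arm", "body": {
  "targets": "0 0 0.4 0;0 0 0.4 0;0 0 0.4 0;0 0 0.4 0;0 0 0 0"
}}

```text
time_s: 12.88
ee_pos: [0.5942, 0.107, 0.0695]
tool_rot: [-2.207, -2.234, 0.003]
contact_force: [0.2, -0.5, -1.4]
grip_width: 0.0214
grasp_force: 40.0
```

{"method": "step_arm", "body": {
  "targets": "0 0 0.4 0;0 0 0.4 0;0 0 0.3 0;0 0 0 0"
}}

```text
time_s: 13.22
ee_pos: [0.5945, 0.107, 0.0588]
tool_rot: [-2.207, -2.235, 0.002]
contact_force: [-0.4, -0.3, -0.9]
grip_width: 0.0214
grasp_force: 40.0
```

{"method": "step_arm", "body": {
  "targets": "0 0 0.3 0;0 0 0 0"
}}

```text
time_s: 13.38
ee_pos: [0.5948, 0.107, 0.0562]
tool_rot: [-2.207, -2.235, 0.001]
contact_force: [-0.7, 0.3, -0.6]
grip_width: 0.0214
grasp_force: 40.0
```

{"method": "step_arm", "body": {
  "targets": "0 0 0 0;0 0 0 0;0 0 0 0;0 0 -3 0;0 0 -4 0;0 0 -4 0;-4 -1 0 0;-4 -1 0 0",
  "jaw": 4
}}

```text
time_s: 14.05
ee_pos: [0.5786, 0.0295, 0.1699]
tool_rot: [2.196, 2.241, 0.012]
contact_force: [-0.0, -1.7, -0.2]
grip_width: 0.0402
grasp_force: 0.0
```

{"method": "step_arm", "body": {
  "targets": "-4 -1 0 0;-4 -1 0 0;-4 -1 0 0;-4 -1 0 0;-4 -1 0 0;-4 -1 0 0;0 0 0 0"
}}

```text
time_s: 14.63
ee_pos: [0.5149, -0.2265, 0.1679]
tool_rot: [2.221, 2.213, -0.011]
contact_force: [-0.5, -0.4, -0.2]
grip_width: 0.0405
grasp_force: 0.0
```

```bash
python3 - <<'E'
from h import *
im=snapshot("top");cv2.imwrite("pics/top1.png",im[:,:,::-1])
for n,u in dict(A=(400,188),B=(438,217),C=(401,243),pin=(236,192)).items():
    print(n,match(im,"pics/top0.png",u,r=9))
go(.55,-.259,.16,.7)
E
```

```text
A (array([400, 203]), 0.3)
B (array([438, 217]), 0.98)
C (array([422, 264]), 0.43)
pin (array([236, 192]), 0.87)
t 14.7 at [ 0.5167 -0.221   0.1675] yaw 0.1 | tool shift cm [-3.8   3.33  0.77] turn -0.6 F [0.1 0.5 0.7] w 0.0397 gf 0.0 j [ 0.18  0.55  0.29  1.76 -0.19  0.86  0.55]
```

{"method": "step_arm", "body": {
  "targets": "-3 1 0 0;-3 1 0 0;0 0 0 6;0 0 0 6;0 0 0 6;0 0 0 0;0 0 0 0;0 0 0 0",
  "jaw": 5
}}

```text
time_s: 15.35
ee_pos: [0.5403, -0.2726, 0.1668]
tool_rot: [-2.526, -1.867, -0.001]
contact_force: [-0.0, 0.0, -0.1]
grip_width: 0.0501
grasp_force: 0.0
```

```bash
python3 - <<'E'
from h import *
go(.55,-.259,.018,-18)
m=camera_model("wrist");im=snapshot("wrist")
cv2.imwrite("pics/w8.png",im[:,:,::-1]);np.save("m8.npy",m["world_from_camera"])
print(w2p(m,np.array([.6205,-.277,.008])),w2p(m,np.array([.55,-.255,.043])))
go(.55,-.259,.018,-18)
E
```

```text
t 15.3 at [ 0.5403 -0.2726  0.1668] yaw -17.1 | tool shift cm [ 1.58  0.53 14.88] turn 0.9 F [-0.   0.  -0.1] w 0.0501 gf 0.0 j [ 0.21  0.62  0.36  1.63 -0.26  0.94  0.37]
[397.81224704 165.78376295] [323.16642641 170.99760987]
t 15.4 at [ 0.5401 -0.2729  0.1668] yaw -17.1 | tool shift cm [ 1.62  0.54 14.88] turn 0.9 F [-0.3 -0.1 -0.1] w 0.0499 gf 0.0 j [ 0.21  0.62  0.36  1.63 -0.26  0.94  0.37]
```

View pics/w8.png

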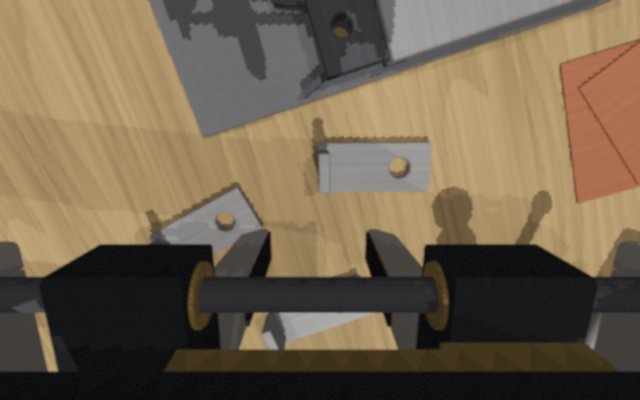

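Shim A is where expected: hole (399,167), tab (324,168), lying along the tool's y. Shim C's hole is at (226,220). Grasping A.

{"method": "step_arm", "body": {
  "targets": "1.9 0.5 2 0.5;0 0 3 0;0 0 3 0;0 0 3 0;0 0 2 0;0 0 1.2 0;0 0 0.6 0;0 0 0 0"
}}

```text
time_s: 16.07
ee_pos: [0.5499, -0.2568, 0.0179]
tool_rot: [-2.537, -1.851, 0.001]
contact_force: [-0.0, -0.3, -0.6]
grip_width: 0.0499
grasp_force: 0.0
```

{"method": "step_arm", "body": {
  "targets": "0 0 0 0;0 0 0 0;0 0 0 0;0 0 0 0;0 0 0 0;0 0 0 0;0 0 0 0",
  "jaw": 0
}}

```text
time_s: 16.65
ee_pos: [0.5505, -0.2571, 0.019]
tool_rot: [2.537, 1.851, 0.001]
contact_force: [0.1, -0.9, 2.1]
grip_width: 0.0098
grasp_force: 40.0
```

{"method": "step_arm", "body": {
  "targets": "0 0 0 0;0 0 0 0"
}}

```text
time_s: 16.82
ee_pos: [0.5505, -0.2571, 0.019]
tool_rot: [2.538, 1.851, 0.001]
contact_force: [0.5, 0.2, 2.1]
grip_width: 0.0099
grasp_force: 40.0
```

```bash
python3 - <<'E'
from h import *
go(.45,-.1450,.08,.9)
E
```

```text
t 16.8 at [ 0.5505 -0.2571  0.019 ] yaw -17.8 | tool shift cm [  7.6  -12.99  -6.11] turn -18.7 F [0.5 0.2 2.1] w 0.0099 gf 40.0 j [ 0.23  0.81  0.28  1.74 -0.35  0.64  0.4 ]
```

{"method": "step_arm", "body": {
  "targets": "0 0 -1 0;0 0 -2.5 0;0 0 -2.5 0;1.9 -3.2 0 0;1.9 -3.2 0 0;1.9 -3.2 0 0;1.9 -3.3 0 0;0 0 0 -6.2"
}}

```text
time_s: 17.48
ee_pos: [0.441, -0.1368, 0.0775]
tool_rot: [-2.413, -1.984, 0.009]
contact_force: [-1.4, 0.9, -4.4]
grip_width: 0.0099
grasp_force: 40.0
```

{"method": "step_arm", "body": {
  "targets": "0 0 0 -6.2;0 0 0 -6.2;0 0 0 0;0 0 0 0;0 0 0 0"
}}

```text
time_s: 17.9
ee_pos: [0.4504, -0.1454, 0.0787]
tool_rot: [-2.208, -2.234, 0.001]
contact_force: [0.0, -0.5, -2.2]
grip_width: 0.0096
grasp_force: 40.0
```

```bash
python3 - <<'E'
from h import *
go(.453,-.1450,.0315,.9)
m=camera_model("wrist");im=snapshot("wrist")
h,s=match(im,"pics/w4.png",(449,239),r=12,win=15);l,s2=match(im,"pics/w4.png",(523,228),r=12,near=w2p(m,np.array([.5985,-.145,.042])),win=20)
print(h,s,p2w(m,h,.0665+pose()[1][2]-.0776).round(4),l,s2,p2w(m,l,.042).round(4))
E
```

```text
t 17.9 at [ 0.4504 -0.1454  0.0787] yaw 0.7 | tool shift cm [0.04 0.26 4.72] turn -0.2 F [ 0.  -0.5 -2.2] w 0.0096 gf 40.0 j [ 0.11  0.57  0.22  2.08 -0.24  0.52  0.53]
[449 239] 0.95 [ 0.5239 -0.1458  0.0675] [548 228] 0.97 [ 0.5973 -0.147   0.042 ]
```

{"method": "step_arm", "body": {
  "targets": "-0.1 0 1 0;0 0 1.4 0;0 0 1.2 0;0 0 0.7 0;0 0 0.3 0;0 0 0.2 0;0 0 0 0;0 0 0 0"
}}

```text
time_s: 18.62
ee_pos: [0.4511, -0.1465, 0.0311]
tool_rot: [2.205, 2.236, 0.001]
contact_force: [0.0, -0.3, -2.1]
grip_width: 0.0096
grasp_force: 40.0
```

{"method": "step_arm", "body": {
  "targets": "0 0 0 0;0 0 0 0;0 0 0 0",
  "jaw": 1.5
}}

```text
time_s: 18.87
ee_pos: [0.4513, -0.1465, 0.0311]
tool_rot: [2.205, 2.236, 0.001]
contact_force: [-0.7, -0.5, -1.0]
grip_width: 0.0148
grasp_force: 0.0
```

{"method": "step_arm", "body": {
  "targets": "0 0.8 0 0;0 0.8 0 0;0 0.8 0 0;0 0.8 0 0;0 0.8 0 0;0 0 0 0"
}}

```text
time_s: 19.37
ee_pos: [0.4942, -0.1457, 0.0307]
tool_rot: [2.201, 2.236, 0.004]
contact_force: [0.2, 0.4, -0.4]
grip_width: 0.0152
grasp_force: 0.0
```

{"method": "step_arm", "body": {
  "targets": "0 1 0 0;0 0.9 0 0;0 0.6 0 0;0 0.2 0 0;0 0.2 0 0;0 0 0 0"
}}

```text
time_s: 19.87
ee_pos: [0.5198, -0.1451, 0.0306]
tool_rot: [2.205, 2.237, 0.0]
contact_force: [-1.1, -0.7, -0.3]
grip_width: 0.0148
grasp_force: 0.5
```

{"method": "step_arm", "body": {
  "targets": "0 0.2 0 0;0 0.2 0 0;0 0 0 0"
}}

```text
time_s: 20.12
ee_pos: [0.5241, -0.1454, 0.0306]
tool_rot: [2.205, 2.236, 0.001]
contact_force: [-1.2, 0.2, -0.5]
grip_width: 0.0153
grasp_force: 0.7
```

{"method": "step_arm", "body": {
  "targets": "0 0.2 0 0;0 0.1 0 0;0 0 0 0"
}}

```text
time_s: 20.37
ee_pos: [0.5263, -0.1453, 0.0306]
tool_rot: [-2.205, -2.237, 0.001]
contact_force: [-2.5, -0.5, 0.6]
grip_width: 0.0151
grasp_force: 1.3
```

{"method": "step_arm", "body": {
  "targets": "0 0.2 0 0;0 0.1 0 0;0 0 0 0"
}}

```text
time_s: 20.62
ee_pos: [0.5263, -0.1453, 0.0306]
tool_rot: [-2.203, -2.232, 0.006]
contact_force: [-5.9, -0.6, 5.2]
grip_width: 0.0155
grasp_force: 3.6
```

{"method": "step_arm", "body": {
  "targets": "0 -0.2 0 0;0 0 0 0;0 0 -2 0;0 0 -4 0;0 0 -4 0;0 0 -4 0;0 0 0 0;0 0 0 0",
  "jaw": 5
}}

```text
time_s: 21.28
ee_pos: [0.5309, -0.1454, 0.1737]
tool_rot: [2.199, 2.233, 0.008]
contact_force: [-0.7, 0.1, 0.1]
grip_width: 0.0499
grasp_force: 0.0
```

```bash
python3 - <<'E'
from h import *
im=snapshot("top");cv2.imwrite("pics/top2.png",im[:,:,::-1])
for n,u in dict(B=(438,217),C=(401,243)).items(): print(n,match(im,"pics/top0.png",u,r=9))
m=camera_model("wrist");go(.351,-.296,.16,7)
s,p,M,h=pose()
E
```

```text
B (array([438, 217]), 1.0)
C (array([401, 243]), 0.99)
t 21.3 at [ 0.5291 -0.1448  0.1716] yaw 0.9 | tool shift cm [-14.84 -18.04   1.09] turn -6.1 F [-0.1  0.   0.7] w 0.0503 gf 0.0 j [ 0.03  0.52  0.29  1.79 -0.19  0.85  0.43]
```

{"method": "step_arm", "body": {
  "targets": "-2.5 -2.8 0 0;-2.5 -2.8 0 0;-2.5 -2.8 0 0;-2.5 -2.8 0 0;-2.5 -2.8 0 0;-2.5 -2.8 0 0;0 0 0 -6;0 0 0 0"
}}

```text
time_s: 22.0
ee_pos: [0.3595, -0.2987, 0.1694]
tool_rot: [-2.088, -2.344, 0.001]
contact_force: [0.2, 0.1, -0.4]
grip_width: 0.0498
grasp_force: 0.0
```

{"method": "step_arm", "body": {
  "targets": "0 0 0 0;0 0 0 0;0 0 0 0"
}}

```text
time_s: 22.25
ee_pos: [0.3629, -0.2963, 0.1701]
tool_rot: [-2.083, -2.351, -0.001]
contact_force: [-0.4, -0.0, -0.6]
grip_width: 0.0499
grasp_force: 0.0
```

```bash
cat >> h.py <<'E'
def shim(im,m,hole,yaw):
    """hole seen by template of shim A in w8 (image-aligned), axis by Hough-free edge fit: minAreaRect of light-grey blob"""
    n,s=match(im,"pics/w8.png",(399,167),r=14,near=w2p(m,np.array([*hole,.008])),win=35)
    hw=p2w(m,n,.006)
    hsv=cv2.cvtColor(im,cv2.COLOR_RGB2HSV);k=((hsv[:,:,1]<35)&(hsv[:,:,2]>70)).astype(np.uint8);k[235:]=0
    c,_=cv2.findContours(k,cv2.RETR_EXTERNAL,cv2.CHAIN_APPROX_NONE)
    c=min(c,key=lambda q:-cv2.pointPolygonTest(q,tuple(map(float,n)),True))
    q=np.array([p2w(m,v[0],.008)[:2] for v in c]);r=cv2.minAreaRect((q*1000).astype(np.float32))
    a=r[2] if r[1][0]>r[1][1] else r[2]-90
    a=(a+90)%180-90
    t=hw[:2]-.075*np.array([np.cos(np.radians(a)),np.sin(np.radians(a))])
    print("hole",n,s,hw.round(4),"rect",np.round(r[0],1),np.round(r[1],1),"yaw %.1f"%a,"tab",t.round(4));return t,a
E
python3 - <<'E'
from h import *
m=camera_model("wrist");im=snapshot("wrist");cv2.imwrite("pics/w9.png",im[:,:,::-1])
t,a=shim(im,m,(.439,-.278),7)
go(*t,.019,a)
a8=cv2.imread("pics/w8.png")[:,:,::-1].copy();m["world_from_camera"]=np.load("m8.npy");shim(a8,m,(.6205,-.277),-17)
E
```

```text
hole [394 177] 0.92 [ 0.4373 -0.2795  0.006 ] rect [ 412.  -285.7] [109.8  50.9] yaw 12.4 tab [ 0.364  -0.2956]
t 22.3 at [ 0.3628 -0.2964  0.1702] yaw 6.9 | tool shift cm [ 0.05  0.13 15.12] turn -5.4 F [-1.1 -0.7 -0.4] w 0.0502 gf 0.0 j [ 0.44  0.41  0.28  2.   -0.16  0.75  0.93]
hole [399 167] 1.0 [ 0.6217 -0.2789  0.006 ] rect [ 597.4 -271.7] [ 48.5 109.5] yaw -16.5 tab [ 0.5498 -0.2576]
```

{"method": "step_arm", "body": {
  "targets": "0 0.1 2 -5;0 0 3 0;0 0 3 0;0 0 3 0;0 0 2.2 0;0 0 1.2 0;0 0 0.6 0;0 0 0 0"
}}

```text
time_s: 22.97
ee_pos: [0.3628, -0.2965, 0.0195]
tool_rot: [-1.978, -2.438, -0.0]
contact_force: [0.6, -0.9, 1.3]
grip_width: 0.0501
grasp_force: 0.0
```

{"method": "step_arm", "body": {
  "targets": "0 0 0 0;0 0 0 0;0 0 0 0;0 0 0 0;0 0 0 0;0 0 0 0;0 0 0 0;0 0 0 0",
  "jaw": 0
}}

```text
time_s: 23.63
ee_pos: [0.3637, -0.2976, 0.0211]
tool_rot: [1.979, 2.437, 0.001]
contact_force: [1.8, 0.3, 2.9]
grip_width: 0.0099
grasp_force: 40.0
```

```bash
python3 - <<'E'
from h import *
go(.453,-.0610,.08,.9)
E
```

```text
t 23.6 at [ 0.3637 -0.2976  0.0211] yaw 11.8 | tool shift cm [21.32 13.61 -5.89] turn 10.9 F [1.8 0.3 2.9] w 0.0099 gf 40.0 j [ 0.55  0.67  0.14  2.12 -0.25  0.36  1.1 ]
```

{"method": "step_arm", "body": {
  "targets": "0 0 -1.5 0;0 0 -3 0;0 0 -3 0;3 2 0 0;3 2 0 0;3 2 0 0;3 2 0 0;3 2 0 0"
}}

```text
time_s: 24.3
ee_pos: [0.4289, -0.1284, 0.0951]
tool_rot: [-1.98, -2.436, 0.002]
contact_force: [0.4, -0.3, -3.9]
grip_width: 0.0099
grasp_force: 40.0
```

{"method": "step_arm", "body": {
  "targets": "3 1.8 0 0;3.3 1.8 0 0;0 0 0 5.5;0 0 0 5.5;0 0 1.5 0;0 0 0 0;0 0 0 0;0 0 0 0"
}}

```text
time_s: 24.97
ee_pos: [0.4515, -0.0613, 0.0805]
tool_rot: [-2.205, -2.236, 0.002]
contact_force: [-0.1, 0.1, -3.4]
grip_width: 0.0099
grasp_force: 40.0
```

```bash
cat >> h.py <<'E'
def carry(lug,dz):
    """held-shim hole and lug hole in wrist picture; dz = TCP above shim underside"""
    m=camera_model("wrist");im=snapshot("wrist");z=pose()[1][2]
    h,s=match(im,"pics/w4.png",(449,239),r=12,win=20);l,s2=match(im,"pics/w4.png",(523,228),r=12,near=w2p(m,np.array([*lug,.042])),win=20)
    print(h,s,p2w(m,h,z-dz+.008).round(4),l,s2,p2w(m,l,.042).round(4))
E
python3 - <<'E'
from h import *
go(.453,-.0610,.034,.9);carry((.597,-.061),.021)
E
```

```text
t 25.0 at [ 0.4515 -0.0613  0.0805] yaw 0.8 | tool shift cm [0.03 0.15 4.65] turn -0.1 F [-0.1  0.1 -3.4] w 0.0099 gf 40.0 j [-0.12  0.55  0.3   2.12 -0.33  0.51  0.44]
[447 239] 0.96 [ 0.5245 -0.062   0.0678] [543 228] 0.98 [ 0.5965 -0.0631  0.042 ]
```

{"method": "step_arm", "body": {
  "targets": "-0.1 0 1 0;0 0 1.4 0;0 0 1.2 0;0 0 0.7 0;0 0 0.3 0;0 0 0.2 0;0 0 0 0;0 0 0 0"
}}

```text
time_s: 25.68
ee_pos: [0.4527, -0.0623, 0.0332]
tool_rot: [2.205, 2.236, 0.001]
contact_force: [-0.0, -0.6, -2.5]
grip_width: 0.0094
grasp_force: 40.0
```

{"method": "step_arm", "body": {
  "targets": "0 0 0 0;0 0 0 0;0 0 0 0",
  "jaw": 1.5
}}

```text
time_s: 25.93
ee_pos: [0.4531, -0.0622, 0.0332]
tool_rot: [2.204, 2.236, 0.002]
contact_force: [0.2, 0.2, -0.7]
grip_width: 0.0151
grasp_force: 0.0
```

{"method": "step_arm", "body": {
  "targets": "0 0.8 0 0;0 0.8 0 0;0 0.8 0 0;0 0.8 0 0;0 0.8 0 0;0 0 0 0"
}}

```text
time_s: 26.43
ee_pos: [0.4947, -0.0616, 0.0326]
tool_rot: [2.203, 2.236, 0.002]
contact_force: [-0.2, 0.3, -0.1]
grip_width: 0.0148
grasp_force: 0.2
```

{"method": "step_arm", "body": {
  "targets": "0 0.8 0 0;0 0.8 0 0;0 0.8 0 0;0 0 0 0"
}}

```text
time_s: 26.77
ee_pos: [0.5184, -0.0613, 0.0327]
tool_rot: [2.203, 2.236, 0.002]
contact_force: [-0.9, -0.5, -0.8]
grip_width: 0.0146
grasp_force: 0.3
```

{"method": "step_arm", "body": {
  "targets": "0 0.2 0 0;0 0.2 0 0;0 0.2 0 0;0 0 0 0"
}}

```text
time_s: 27.1
ee_pos: [0.5204, -0.0613, 0.0326]
tool_rot: [-2.204, -2.235, 0.004]
contact_force: [-5.5, -0.1, 2.7]
grip_width: 0.0153
grasp_force: 2.5
```

{"method": "step_arm", "body": {
  "targets": "0 0.2 0 0;0 0.1 0 0;0 0 0 0"
}}

```text
time_s: 27.35
ee_pos: [0.5236, -0.0613, 0.0326]
tool_rot: [-2.205, -2.235, 0.003]
contact_force: [-4.2, -0.6, 2.9]
grip_width: 0.0152
grasp_force: 2.5
```

{"method": "step_arm", "body": {
  "targets": "0 0.2 0 0;0 0.1 0 0;0 0 0 0"
}}

```text
time_s: 27.6
ee_pos: [0.5246, -0.0613, 0.0325]
tool_rot: [-2.202, -2.232, 0.007]
contact_force: [-7.9, -1.5, 7.2]
grip_width: 0.0152
grasp_force: 4.0
```

{"method": "step_arm", "body": {
  "targets": "0 -0.2 0 0;0 0 0 0;0 0 -2 0;0 0 -4 0;0 0 -4 0;0 0 -4 0;-3.9 -0.8 0 0;-3.9 -0.8 0 0",
  "jaw": 5
}}

```text
time_s: 28.27
ee_pos: [0.5166, -0.137, 0.1761]
tool_rot: [2.188, 2.242, 0.012]
contact_force: [-0.6, -2.0, -0.9]
grip_width: 0.0501
grasp_force: 0.0
```

{"method": "step_arm", "body": {
  "targets": "-3.9 -0.8 0 0;-3.9 -0.8 0 0;-3.9 -0.8 0 0;-3.9 -0.8 0 0;-3.9 -0.8 0 0;-3.9 -0.8 0 0;-3.9 -0.8 0 -3;0 0 0 0"
}}

```text
time_s: 28.93
ee_pos: [0.4551, -0.4249, 0.1737]
tool_rot: [2.153, 2.276, -0.013]
contact_force: [-1.5, -1.1, -0.1]
grip_width: 0.0501
grasp_force: 0.0
```

{"method": "step_arm", "body": {
  "targets": "0 0 0 0;0 0 0 0;0 0 0 0"
}}

```text
time_s: 29.18
ee_pos: [0.4612, -0.4112, 0.1726]
tool_rot: [2.142, 2.297, 0.003]
contact_force: [-0.2, -0.0, 0.3]
grip_width: 0.05
grasp_force: 0.0
```

```bash
python3 - <<'E'
from h import *
m=camera_model("wrist");im=snapshot("wrist");cv2.imwrite("pics/w10.png",im[:,:,::-1])
t,a=shim(im,m,(.5245,-.403),3);go(*t,.019,a)
E
```

```text
hole [380 182] 0.92 [ 0.5238 -0.4049  0.006 ] rect [ 497.6 -408.3] [110.4  50.5] yaw 4.0 tab [ 0.449  -0.4101]
t 29.2 at [ 0.4612 -0.411   0.1727] yaw 4.0 | tool shift cm [ 0.16 -1.23 15.37] turn 0.0 F [-0.   0.2 -0.3] w 0.0500 gf 0.0 j [ 0.48  0.63  0.36  1.59 -0.25  0.97  0.99]
```

{"method": "step_arm", "body": {
  "targets": "0.1 -1.2 2.3 0;0 0 3 0;0 0 3 0;0 0 3 0;0 0 2.2 0;0 0 1.2 0;0 0 0.6 0;0 0 0 0"
}}

```text
time_s: 29.9
ee_pos: [0.4477, -0.4118, 0.019]
tool_rot: [-2.144, -2.295, -0.0]
contact_force: [0.2, -0.4, -0.3]
grip_width: 0.0497
grasp_force: 0.0
```

{"method": "step_arm", "body": {
  "targets": "0 0 0 0;0 0 0 0;0 0 0 0;0 0 0 0;0 0 0 0;0 0 0 0;0 0 0 0;0 0 0 0",
  "jaw": 0
}}

```text
time_s: 30.57
ee_pos: [0.4482, -0.413, 0.0201]
tool_rot: [2.145, 2.293, 0.001]
contact_force: [1.5, 0.1, 1.1]
grip_width: 0.0098
grasp_force: 40.0
```

```bash
python3 - <<'E'
from h import *
go(.451,.021,.09,.9)
E
```

```text
t 30.6 at [ 0.4482 -0.413   0.0201] yaw 3.8 | tool shift cm [43.28  3.19 -7.02] turn 2.9 F [1.5 0.1 1.1] w 0.0098 gf 40.0 j [ 0.54  0.81  0.27  1.73 -0.34  0.64  1.08]
```

{"method": "step_arm", "body": {
  "targets": "0 0 -1.5 0;0 0 -3 0;0 0 -3.3 0;3.6 0.3 0 0;3.6 0.3 0 0;3.6 0.3 0 0;3.6 0.3 0 0;3.6 0.2 0 0"
}}

```text
time_s: 31.23
ee_pos: [0.4479, -0.2302, 0.0969]
tool_rot: [-2.145, -2.292, 0.001]
contact_force: [0.8, -0.0, -3.8]
grip_width: 0.0096
grasp_force: 40.0
```

{"method": "step_arm", "body": {
  "targets": "3.6 0.3 0 0;3.6 0.3 0 0;3.6 0.3 0 0;3.6 0.3 0 0;3.6 0.3 0 0;3.6 0.2 0 0;3.6 0.3 0 0;0 0 0 3"
}}

```text
time_s: 31.9
ee_pos: [0.4504, 0.0301, 0.0964]
tool_rot: [-2.185, -2.246, -0.001]
contact_force: [-0.8, -0.3, -4.0]
grip_width: 0.0096
grasp_force: 40.0
```

{"method": "step_arm", "body": {
  "targets": "0 0 1.5 0;0 0 0 0;0 0 0 0;0 0 0 0"
}}

```text
time_s: 32.23
ee_pos: [0.4519, 0.0197, 0.0826]
tool_rot: [-2.207, -2.235, 0.002]
contact_force: [-0.0, 0.3, -3.4]
grip_width: 0.0095
grasp_force: 40.0
```

```bash
python3 - <<'E'
from h import *
go(.451,.0210,.0325,.9);carry((.596,.021),.0201)
E
```

```text
t 32.2 at [0.4519 0.0197 0.0826] yaw 0.7 | tool shift cm [ 0.13 -0.08  5.01] turn -0.2 F [-0.   0.3 -3.4] w 0.0095 gf 40.0 j [-0.35  0.56  0.38  2.13 -0.4   0.52  0.34]
[448 239] 0.96 [0.5251 0.0193 0.0708] [540 222] 0.97 [0.5957 0.0211 0.042 ]
```

{"method": "step_arm", "body": {
  "targets": "0.2 0 1 0;0 0 1.6 0;0 0 1.2 0;0 0 0.7 0;0 0 0.3 0;0 0 0.2 0;0 0 0.1 0;0 0 0 0"
}}

```text
time_s: 32.95
ee_pos: [0.4527, 0.0222, 0.0322]
tool_rot: [2.206, 2.236, 0.001]
contact_force: [-1.2, 0.7, -3.7]
grip_width: 0.0098
grasp_force: 40.0
```

{"method": "step_arm", "body": {
  "targets": "0 0 0 0;0 0 0 0;0 0 0 0",
  "jaw": 1.5
}}

```text
time_s: 33.2
ee_pos: [0.4532, 0.0225, 0.0323]
tool_rot: [2.204, 2.236, 0.002]
contact_force: [0.1, 0.0, 0.9]
grip_width: 0.0146
grasp_force: 0.0
```

{"method": "step_arm", "body": {
  "targets": "0 0.8 0 0;0 0.8 0 0;0 0.8 0 0;0 0.8 0 0;0 0.8 0 0;0 0 0 0"
}}

```text
time_s: 33.7
ee_pos: [0.4952, 0.0229, 0.0317]
tool_rot: [2.203, 2.235, 0.003]
contact_force: [-0.2, -0.5, -0.8]
grip_width: 0.015
grasp_force: 0.0
```

{"method": "step_arm", "body": {
  "targets": "0 0.8 0 0;0 0.8 0 0;0 0.8 0 0;0 0 0 0"
}}

```text
time_s: 34.03
ee_pos: [0.518, 0.0232, 0.0317]
tool_rot: [2.204, 2.236, 0.001]
contact_force: [-1.2, 0.3, -0.5]
grip_width: 0.0152
grasp_force: 0.5
```

{"method": "step_arm", "body": {
  "targets": "0 0.2 0 0;0 0.2 0 0;0 0.1 0 0;0 0 0 0"
}}

```text
time_s: 34.37
ee_pos: [0.519, 0.0233, 0.0315]
tool_rot: [-2.203, -2.234, 0.005]
contact_force: [-6.2, 0.0, 3.4]
grip_width: 0.0151
grasp_force: 2.7
```

{"method": "step_arm", "body": {
  "targets": "0 0.2 0 0;0 0.1 0 0;0 0 0 0"
}}

```text
time_s: 34.62
ee_pos: [0.5225, 0.0233, 0.0316]
tool_rot: [-2.204, -2.235, 0.004]
contact_force: [-4.4, -1.9, 2.9]
grip_width: 0.0151
grasp_force: 2.5
```

{"method": "step_arm", "body": {
  "targets": "0 0.2 0 0;0 0 0 0"
}}

```text
time_s: 34.78
ee_pos: [0.5233, 0.0233, 0.0315]
tool_rot: [-2.203, -2.233, 0.006]
contact_force: [-7.8, -0.4, 5.8]
grip_width: 0.0152
grasp_force: 3.5
```

{"method": "step_arm", "body": {
  "targets": "0 0.2 0 0;0 0 0 0"
}}

```text
time_s: 34.95
ee_pos: [0.5233, 0.0234, 0.0313]
tool_rot: [-2.2, -2.231, 0.01]
contact_force: [-9.6, -0.6, 7.5]
grip_width: 0.0152
grasp_force: 4.9
```

{"method": "step_arm", "body": {
  "targets": "0 -0.3 0 0;0 0 0 0;0 0 -2 0;0 0 -4 0;0 0 -4 0;0 0 -3.5 0;3.7 0.4 0 0;3.7 0.4 0 0",
  "jaw": 4
}}

```text
time_s: 35.62
ee_pos: [0.5368, 0.0964, 0.1707]
tool_rot: [2.207, 2.225, 0.014]
contact_force: [-0.5, 0.5, -0.7]
grip_width: 0.04
grasp_force: 0.0
```

{"method": "step_arm", "body": {
  "targets": "3.7 0.4 0 0;3.7 0.4 0 0;3.7 0.4 0 0;3.7 0.4 0 0;3.7 0.2 0 0;0 0 0 0;0 0 0 0;0 0 0 0"
}}

```text
time_s: 36.28
ee_pos: [0.5487, 0.2828, 0.1668]
tool_rot: [2.204, 2.236, 0.002]
contact_force: [-0.1, -1.0, -1.1]
grip_width: 0.0398
grasp_force: 0.0
```

```bash
python3 - <<'E'
from h import *
m=camera_model("wrist");im=snapshot("wrist");cv2.imwrite("pics/w11.png",im[:,:,::-1])
for u,q in(((423,192),(.6201,.293)),((318,104),(.5453,.3542)),((421,95),(.6128,.3608))):
    n,s=match(im,"pics/w6.png",u,near=w2p(m,np.array([*q,.102])),win=15);print(n,s,p2w(m,n,.102).round(4))
go(.62,.293,.0655,.7)
im=snapshot("top");cv2.imwrite("pics/top3.png",im[:,:,::-1])
E
```

```text
[419 194] 0.99 [0.6201 0.2965 0.102 ]
[315 107] 0.86 [0.5452 0.3552 0.102 ]
[417  98] 0.83 [0.613  0.3619 0.102 ]
t 36.3 at [0.5488 0.2816 0.167 ] yaw 0.7 | tool shift cm [ 1.06  7.12 10.16] turn 0.0 F [ 0.8 -0.   0.4] w 0.0401 gf 0.0 j [-0.79  0.65  0.47  1.6  -0.34  0.97 -0.19]
```

{"method": "step_arm", "body": {
  "targets": "0.5 3.6 0 0;0.5 3.5 0 0;0 0 2 0;0 0 2.5 0;0 0 2 0;0 0 1.5 0;0 0 1 0;0 0 0.7 0"
}}

```text
time_s: 37.05
ee_pos: [0.6187, 0.2921, 0.0687]
tool_rot: [2.208, 2.234, -0.002]
contact_force: [0.7, -0.4, 0.3]
grip_width: 0.0397
grasp_force: 0.0
```

{"method": "step_arm", "body": {
  "targets": "0 0 0.4 0;0 0 0 0;0 0 0 0"
}}

```text
time_s: 37.3
ee_pos: [0.6192, 0.2938, 0.0665]
tool_rot: [2.205, 2.236, 0.002]
contact_force: [0.6, 0.4, 0.6]
grip_width: 0.0402
grasp_force: 0.0
```

{"method": "step_arm", "body": {
  "targets": "0 0 0 0;0 0 0 0;0 0 0 0;0 0 0 0;0 0 0 0",
  "jaw": 0
}}

```text
time_s: 37.72
ee_pos: [0.6196, 0.2941, 0.0665]
tool_rot: [2.204, 2.236, 0.004]
contact_force: [0.9, 0.9, 1.6]
grip_width: 0.0216
grasp_force: 40.0
```

{"method": "step_arm", "body": {
  "targets": "0 0 -1.5 0;0 0 -3 0;0 0 -3 0;0 0 -3 0;-3.8 -0.3 0 0;-3.8 -0.3 0 0;-3.8 -0.3 0 0;-3.8 -0.3 0 0"
}}

```text
time_s: 38.38
ee_pos: [0.6076, 0.1403, 0.1704]
tool_rot: [-2.204, -2.238, 0.002]
contact_force: [0.1, -0.8, -0.5]
grip_width: 0.0216
grasp_force: 40.0
```

{"method": "step_arm", "body": {
  "targets": "-3.8 -0.3 0 0;-3.8 -0.3 0 0;-3.8 -0.2 0 0;-0.5 0 0 0;0 0 3 0;0 0 2.2 0;0 0 0 0;0 0 0 0"
}}

```text
time_s: 39.05
ee_pos: [0.6011, 0.0231, 0.1176]
tool_rot: [-2.203, -2.235, 0.004]
contact_force: [-0.7, 0.9, -1.9]
grip_width: 0.0215
grasp_force: 40.0
```

{"method": "step_arm", "body": {
  "targets": "0 0 0 0;0 0 0 0"
}}

```text
time_s: 39.22
ee_pos: [0.6035, 0.0227, 0.1202]
tool_rot: [2.204, 2.236, 0.003]
contact_force: [-0.6, 0.3, -1.4]
grip_width: 0.0213
grasp_force: 40.0
```

```bash
cat >> h.py <<'E'
def pinlook(name,lug):
    m=camera_model("wrist");im=snapshot("wrist");cv2.imwrite(name,im[:,:,::-1])
    go(*lug,.1,.9)
    # hole rim: top-of-arc search by template of lug4 look (gold/dark hole) and collar template from w7full
    pr=w2p(m,np.array([*lug,.042]))
    a,s=match(im,"pics/w7full.png",(316,208),r=9,near=pr,win=14);b,s2=match(im,"pics/w7full.png",(319,222),r=12,near=(319,222),win=9)
    print("hole pred",pr.round(1),"hole",a,s,"collar",b,s2)
E
python3 - <<'E'
from h import *
pinlook("pics/w12.png",(.5957,.0225))
E
```

```text
t 39.3 at [0.6035 0.0228 0.1202] yaw 0.8 | tool shift cm [-0.01 -0.78  2.02] turn -0.1 F [-0.1  0.4 -1.7] w 0.0215 gf 40.0 j [-0.33  0.68  0.43  1.69 -0.36  0.85  0.27]
hole pred [308.2 206.4] hole [310 205] 0.85 collar [319 221] 0.94
```

{"method": "step_arm", "body": {
  "targets": "0 -0.7 0.5 0;0 0 0.8 0;0 0 0.5 0;0 0 0.3 0;0 0 0 0;0 0 0 0"
}}

```text
time_s: 39.77
ee_pos: [0.5953, 0.0225, 0.0973]
tool_rot: [-2.205, -2.237, 0.001]
contact_force: [-0.3, 0.3, -1.2]
grip_width: 0.0216
grasp_force: 40.0
```

{"method": "step_arm", "body": {
  "targets": "0 0 0.3 0;0 0 0.3 0;0 0 0.2 0;0 0 0 0"
}}

```text
time_s: 40.1
ee_pos: [0.5951, 0.0225, 0.0891]
tool_rot: [-2.205, -2.237, 0.001]
contact_force: [0.1, 0.3, -0.9]
grip_width: 0.0215
grasp_force: 40.0
```

Tip is inside the hole with no force. Continuing down.

{"method": "step_arm", "body": {
  "targets": "0 0.05 0.4 0;0 0 0.4 0;0 0 0.4 0;0 0 0.4 0;0 0 0 0"
}}

```text
time_s: 40.52
ee_pos: [0.5953, 0.0226, 0.0726]
tool_rot: [-2.205, -2.237, 0.002]
contact_force: [0.0, -0.9, -0.4]
grip_width: 0.0215
grasp_force: 40.0
```

{"method": "step_arm", "body": {
  "targets": "0 0 0.4 0;0 0 0.4 0;0 0 0.4 0;0 0 0 0"
}}

```text
time_s: 40.85
ee_pos: [0.5953, 0.0226, 0.0607]
tool_rot: [-2.205, -2.237, 0.002]
contact_force: [-0.0, -1.1, -2.0]
grip_width: 0.0214
grasp_force: 40.0
```

{"method": "step_arm", "body": {
  "targets": "0 0 0.2 0;0 0 0 0"
}}

```text
time_s: 41.02
ee_pos: [0.5957, 0.0225, 0.0593]
tool_rot: [-2.205, -2.237, 0.001]
contact_force: [-0.8, -0.0, -1.2]
grip_width: 0.0208
grasp_force: 40.0
```

{"method": "step_arm", "body": {
  "targets": "0 0 0.2 0;0 0 0 0;0 0 0 0;0 0 0 0;0 0 0 0",
  "jaw": 4
}}

```text
time_s: 41.43
ee_pos: [0.5961, 0.0225, 0.0579]
tool_rot: [2.205, 2.237, 0.0]
contact_force: [-0.6, 0.9, -1.0]
grip_width: 0.0399
grasp_force: 0.0
```

{"method": "step_arm", "body": {
  "targets": "0 0 -3 0;0 0 -4 0;0 0 -4 0;3.7 -0.6 0 0;3.7 -0.6 0 0;3.7 -0.6 0 0;3.7 -0.6 0 0;3.7 -0.6 0 0"
}}

```text
time_s: 42.1
ee_pos: [0.5628, 0.2088, 0.1681]
tool_rot: [2.206, 2.237, 0.001]
contact_force: [0.0, 0.6, -0.1]
grip_width: 0.0402
grasp_force: 0.0
```

{"method": "step_arm", "body": {
  "targets": "3.7 -0.6 0 0;3.7 -0.6 0 0;3.7 -0.6 0 0;3.7 -0.6 0 0;0 0 0 0;0 0 0 0;0 0 0 0"
}}

```text
time_s: 42.68
ee_pos: [0.5373, 0.3538, 0.1676]
tool_rot: [2.205, 2.236, -0.001]
contact_force: [0.7, -0.8, -0.1]
grip_width: 0.0397
grasp_force: 0.0
```

```bash
python3 - <<'E'
from h import *
m=camera_model("wrist");im=snapshot("wrist");cv2.imwrite("pics/w13.png",im[:,:,::-1])
for u,q in(((326,206),(.5452,.3552)),((423,196),(.613,.362))):
    n,s=match(im,"pics/w6.png",u,near=w2p(m,np.array([*q,.102])),win=15);print(n,s,p2w(m,n,.102).round(4))
go(.5455,.355,.066,.7)
E
```

```text
[328 210] 0.94 [0.544  0.3544 0.102 ]
[424 200] 0.99 [0.6127 0.3628 0.102 ]
t 42.7 at [0.5379 0.3527 0.1678] yaw 0.7 | tool shift cm [ 0.24  0.76 10.18] turn -0.0 F [ 0.3 -0.4  0.1] w 0.0401 gf 0.0 j [-0.88  0.69  0.48  1.52 -0.35  1.02 -0.3 ]
```

{"method": "step_arm", "body": {
  "targets": "0.2 0.65 1 0;0 0 2 0;0 0 2.5 0;0 0 2 0;0 0 1.5 0;0 0 0.7 0;0 0 0.4 0;0 0 0 0"
}}

```text
time_s: 43.4
ee_pos: [0.5441, 0.3556, 0.066]
tool_rot: [2.207, 2.235, -0.002]
contact_force: [-0.1, 0.2, -0.0]
grip_width: 0.0397
grasp_force: 0.0
```

{"method": "step_arm", "body": {
  "targets": "0 0 0 0;0 0 0 0;0 0 0 0;0 0 0 0;0 0 0 0;0 0 0 0;0 0 0 0",
  "jaw": 0
}}

```text
time_s: 43.98
ee_pos: [0.5443, 0.3571, 0.0677]
tool_rot: [2.205, 2.237, 0.003]
contact_force: [0.1, -0.3, 4.8]
grip_width: 0.0212
grasp_force: 40.0
```

{"method": "step_arm", "body": {
  "targets": "0 0 -1.5 0;0 0 -3 0;0 0 -3 0;0 0 -3 0;-3.8 0.5 0 0;-3.8 0.5 0 0;-3.8 0.5 0 0;-3.8 0.5 0 0"
}}

```text
time_s: 44.65
ee_pos: [0.565, 0.2037, 0.1711]
tool_rot: [-2.204, -2.238, 0.002]
contact_force: [1.0, 0.3, 0.3]
grip_width: 0.0214
grasp_force: 40.0
```

{"method": "step_arm", "body": {
  "targets": "-3.8 0.5 0 0;-3.8 0.5 0 0;-3.8 0.5 0 0;-3.8 0.5 0 0;-3.8 0.5 0 0;-3.8 0.4 0 0;-3.6 0.2 0 0;0 0 0 0"
}}

```text
time_s: 45.32
ee_pos: [0.5991, -0.0707, 0.1719]
tool_rot: [2.217, 2.217, -0.01]
contact_force: [-1.2, -0.9, -1.0]
grip_width: 0.0212
grasp_force: 40.0
```

{"method": "step_arm", "body": {
  "targets": "0 0 3 0;0 0 2.2 0;0 0 0 0;0 0 0 0;0 0 0 0"
}}

```text
time_s: 45.73
ee_pos: [0.6011, -0.0583, 0.1204]
tool_rot: [2.204, 2.237, 0.001]
contact_force: [0.1, -0.3, -0.7]
grip_width: 0.0214
grasp_force: 40.0
```

```bash
python3 - <<'E'
from h import *
pinlook("pics/w14.png",(.5968,-.0615))
E
```

```text
t 45.8 at [ 0.6015 -0.0584  0.121 ] yaw 0.8 | tool shift cm [-0.3  -0.48  2.1 ] turn -0.1 F [ 0.3  0.3 -2.1] w 0.0217 gf 40.0 j [-0.2   0.68  0.43  1.69 -0.36  0.85  0.4 ]
hole pred [312.9 210. ] hole [314 208] 0.96 collar [318 222] 0.97
```

{"method": "step_arm", "body": {
  "targets": "-0.28 -0.5 0.5 0;0 0 0.8 0;0 0 0.5 0;0 0 0.3 0;0 0 0 0;0 0 0 0"
}}

```text
time_s: 46.28
ee_pos: [0.5955, -0.0612, 0.0984]
tool_rot: [-2.205, -2.237, 0.001]
contact_force: [-0.5, 0.4, -0.9]
grip_width: 0.0213
grasp_force: 40.0
```

{"method": "step_arm", "body": {
  "targets": "0 0 0.3 0;0 0 0.3 0;0 0 0.2 0;0 0 0 0"
}}

```text
time_s: 46.62
ee_pos: [0.596, -0.0611, 0.0903]
tool_rot: [2.205, 2.237, 0.001]
contact_force: [0.9, 0.1, -1.8]
grip_width: 0.0212
grasp_force: 40.0
```

{"method": "step_arm", "body": {
  "targets": "0 0 0.4 0;0 0 0.4 0;0 0 0.4 0;0 0 0.4 0;0 0 0 0"
}}

```text
time_s: 47.03
ee_pos: [0.5961, -0.061, 0.0739]
tool_rot: [2.205, 2.237, 0.001]
contact_force: [2.2, 0.9, -3.2]
grip_width: 0.0216
grasp_force: 40.0
```

{"method": "step_arm", "body": {
  "targets": "0 0 0.4 0;0 0 0.4 0;0 0 0.4 0;0 0 0.3 0;0 0 0 0"
}}

```text
time_s: 47.45
ee_pos: [0.5961, -0.0611, 0.0591]
tool_rot: [2.205, 2.237, 0.001]
contact_force: [4.3, 0.8, -3.2]
grip_width: 0.0212
grasp_force: 40.0
```

{"method": "step_arm", "body": {
  "targets": "0 0 0.1 0;0 0 0 0"
}}

```text
time_s: 47.62
ee_pos: [0.5961, -0.0611, 0.0587]
tool_rot: [2.205, 2.237, 0.001]
contact_force: [3.7, 1.2, -2.4]
grip_width: 0.0208
grasp_force: 40.0
```

{"method": "step_arm", "body": {
  "targets": "0 0 0.1 0;0 0 0 0;0 0 0 0;0 0 0 0;0 0 0 0",
  "jaw": 4
}}

```text
time_s: 48.03
ee_pos: [0.5948, -0.0617, 0.0575]
tool_rot: [-2.205, -2.236, 0.002]
contact_force: [-0.1, 0.4, -0.3]
grip_width: 0.0399
grasp_force: 0.0
```

{"method": "step_arm", "body": {
  "targets": "0 0 -3 0;0 0 -4 0;0 0 -4 0;3.8 0.1 0 0;3.8 0.1 0 0;3.8 0.1 0 0;3.8 0.1 0 0;3.8 0.1 0 0"
}}

```text
time_s: 48.7
ee_pos: [0.5973, 0.1303, 0.1678]
tool_rot: [-2.206, -2.237, 0.001]
contact_force: [0.2, -1.2, -0.5]
grip_width: 0.0401
grasp_force: 0.0
```

{"method": "step_arm", "body": {
  "targets": "3.8 0.1 0 0;3.8 0.1 0 0;3.8 0.1 0 0;3.8 0.1 0 0;3.8 0.1 0 0;3.8 0.1 0 0;0 0 0 0;0 0 0 0"
}}

```text
time_s: 49.37
ee_pos: [0.5987, 0.3605, 0.1664]
tool_rot: [-2.197, -2.243, 0.002]
contact_force: [-0.4, -0.8, -0.1]
grip_width: 0.0398
grasp_force: 0.0
```

{"method": "step_arm", "body": {
  "targets": "0 0 0 0;0 0 0 0"
}}

```text
time_s: 49.53
ee_pos: [0.6012, 0.3541, 0.1678]
tool_rot: [2.208, 2.233, -0.002]
contact_force: [-0.6, -0.4, 0.7]
grip_width: 0.0396
grasp_force: 0.0
```

```bash
python3 - <<'E'
from h import *
m=camera_model("wrist");im=snapshot("wrist");cv2.imwrite("pics/w15.png",im[:,:,::-1])
n,s=match(im,"pics/w6.png",(326,206),near=w2p(m,np.array([.613,.362,.102])),win=15);print(n,s,p2w(m,n,.102).round(4))
go(.6127,.3628,.066,.7)
E
```

```text
[336 200] 0.94 [0.6135 0.362  0.102 ]
t 49.6 at [0.6014 0.354  0.168 ] yaw 0.6 | tool shift cm [ 0.88  1.14 10.19] turn -0.1 F [-0.4  1.2  0.9] w 0.0402 gf 0.0 j [-0.8   0.78  0.48  1.34 -0.36  1.11 -0.27]
```

{"method": "step_arm", "body": {
  "targets": "0.8 1.15 1 0;0 0 2 0;0 0 2.5 0;0 0 2 0;0 0 1.5 0;0 0 0.7 0;0 0 0.4 0;0 0 0 0"
}}

```text
time_s: 50.25
ee_pos: [0.6123, 0.3638, 0.0664]
tool_rot: [2.207, 2.235, -0.001]
contact_force: [-0.1, -0.5, 0.3]
grip_width: 0.0401
grasp_force: 0.0
```

{"method": "step_arm", "body": {
  "targets": "0 0 0 0;0 0 0 0;0 0 0 0;0 0 0 0;0 0 0 0;0 0 0 0;0 0 0 0",
  "jaw": 0
}}

```text
time_s: 50.83
ee_pos: [0.6129, 0.3653, 0.0679]
tool_rot: [2.205, 2.237, 0.004]
contact_force: [0.9, 1.1, 5.4]
grip_width: 0.0214
grasp_force: 40.0
```

{"method": "step_arm", "body": {
  "targets": "0 0 -1.5 0;0 0 -3 0;0 0 -3 0;0 0 -3 0;-3.9 -0.2 0 0;-3.9 -0.2 0 0;-3.9 -0.2 0 0;-3.9 -0.2 0 0"
}}

```text
time_s: 51.5
ee_pos: [0.6048, 0.2075, 0.1708]
tool_rot: [-2.204, -2.237, 0.003]
contact_force: [0.5, -1.4, -0.6]
grip_width: 0.0212
grasp_force: 40.0
```

{"method": "step_arm", "body": {
  "targets": "-3.9 -0.2 0 0;-3.9 -0.2 0 0;-3.9 -0.2 0 0;-3.9 -0.1 0 0;-3.9 -0.1 0 0;-3.9 -0.1 0 0;-3.9 -0.1 0 0;-3.9 -0.2 0 0"
}}

```text
time_s: 52.17
ee_pos: [0.5977, -0.1044, 0.1708]
tool_rot: [-2.203, -2.236, 0.001]
contact_force: [0.8, 0.3, -0.5]
grip_width: 0.0214
grasp_force: 40.0
```

{"method": "step_arm", "body": {
  "targets": "-3.8 0 0 0;0 0 3 0;0 0 2.2 0;0 0 0 0;0 0 0 0;0 0 0 0;0 0 0 0"
}}

```text
time_s: 52.75
ee_pos: [0.6003, -0.1409, 0.1211]
tool_rot: [2.203, 2.237, 0.002]
contact_force: [-1.2, 0.9, -1.3]
grip_width: 0.0212
grasp_force: 40.0
```

```bash
python3 - <<'E'
from h import *
pinlook("pics/w16.png",(.598,-.145))
E
```

```text
t 52.8 at [ 0.6003 -0.1409  0.1212] yaw 0.9 | tool shift cm [-0.4  -0.24  2.12] turn -0.0 F [ 0.5  0.  -1.3] w 0.0212 gf 40.0 j [-0.06  0.7   0.43  1.65 -0.36  0.87  0.53]
hole pred [315.4 211. ] hole [316 210] 0.94 collar [318 223] 0.96
```

{"method": "step_arm", "body": {
  "targets": "-0.43 -0.3 0.5 0;0 0 0.8 0;0 0 0.5 0;0 0 0.3 0;0 0 0 0;0 0 0 0"
}}

```text
time_s: 53.3
ee_pos: [0.5962, -0.1455, 0.0983]
tool_rot: [-2.205, -2.237, 0.001]
contact_force: [-0.3, -0.3, -0.9]
grip_width: 0.0213
grasp_force: 40.0
```

{"method": "step_arm", "body": {
  "targets": "0 0 0.3 0;0 0 0.3 0;0 0 0.2 0;0 0 0 0"
}}

```text
time_s: 53.63
ee_pos: [0.5972, -0.1451, 0.0905]
tool_rot: [2.204, 2.237, 0.002]
contact_force: [0.8, 0.5, -3.0]
grip_width: 0.0215
grasp_force: 40.0
```

{"method": "step_arm", "body": {
  "targets": "0 0 0.4 0;0 0 0.4 0;0 0 0.4 0;0 0 0.4 0;0 0 0 0"
}}

```text
time_s: 54.05
ee_pos: [0.5973, -0.145, 0.074]
tool_rot: [2.204, 2.237, 0.002]
contact_force: [4.2, 1.3, -3.9]
grip_width: 0.0211
grasp_force: 40.0
```

{"method": "step_arm", "body": {
  "targets": "0 0 0.4 0;0 0 0.4 0;0 0 0.4 0;0 0 0.3 0;0 0 0.1 0;0 0 0 0"
}}

```text
time_s: 54.55
ee_pos: [0.5974, -0.145, 0.0585]
tool_rot: [2.204, 2.237, 0.002]
contact_force: [4.5, 2.2, -0.1]
grip_width: 0.0213
grasp_force: 40.0
```

{"method": "step_arm", "body": {
  "targets": "0 0 0 0;0 0 0 0;0 0 0 0;0 0 -1 0;0 0 -3 0;0 0 -3 0;0 0 -3 0;0 0 0 0",
  "jaw": 4
}}

```text
time_s: 55.22
ee_pos: [0.5989, -0.1483, 0.1654]
tool_rot: [2.2, 2.228, 0.006]
contact_force: [0.2, -1.6, 0.4]
grip_width: 0.0401
grasp_force: 0.0
```

{"method": "step_arm", "body": {
  "targets": "0 0 -3 0;-3.5 -3 0 0;-3.5 -3 0 0;-3.5 -3 0 0;-3.5 -3 0 0;0 0 0 0;0 0 0 0"
}}

```text
time_s: 55.8
ee_pos: [0.4862, -0.2771, 0.1893]
tool_rot: [-2.214, -2.228, 0.003]
contact_force: [1.1, 0.4, 0.2]
grip_width: 0.04
grasp_force: 0.0
```

```bash
python3 - <<'E'
from h import *
im=snapshot("top")[:,:,::-1];sd=snapshot("side")[:,:,::-1]
a=cv2.resize(im[110:260,190:450],(780,450),interpolation=cv2.INTER_CUBIC)
cv2.imwrite("pics/f_top.png",a)
cv2.imwrite("pics/f_side.png",cv2.resize(sd[160:260,220:360],(784,560),interpolation=cv2.INTER_CUBIC))
E
```

```text
(no output)
```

View pics/f_top.png

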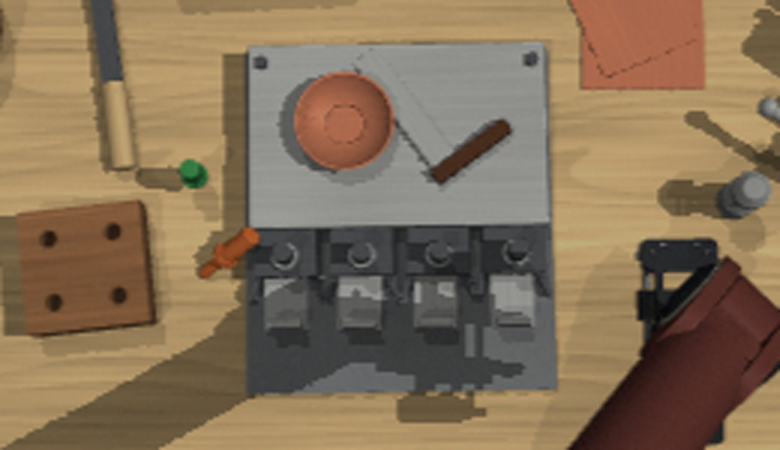

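View pics/f_side.png

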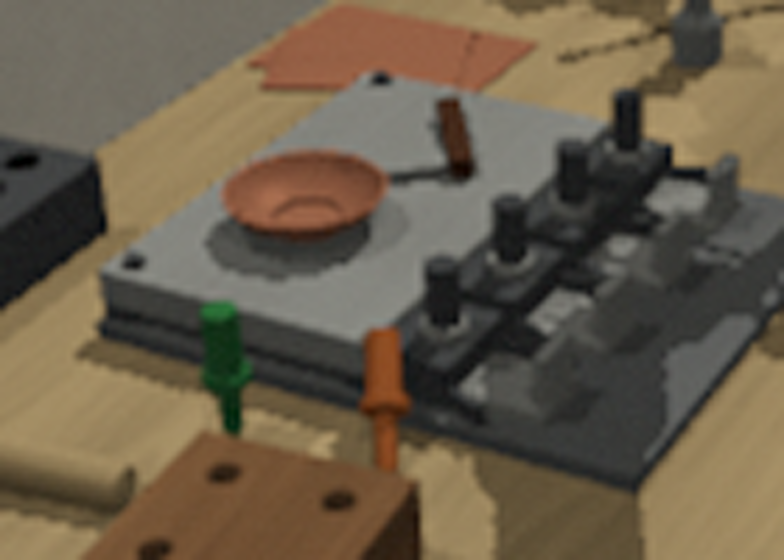

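The final views show all four shims home, with tabs in a row in front of the lugs. All four pins stand upright with collars on the lugs, the block is empty, and the dish, square and punch are undisturbed. The orange look-alike, at top crop (228,252), now leans towards the plate. It is clear of the pins and is not one of the guarded tools, so I'll leave it and hand in.

```bash
python3 -c "
from workcell import bot
print(bot.job_done())"
```

```text
the job is handed in; nothing more can be done
None
```

The job is handed in, with no verdict returned: in the last pictures all four shims are home and locked with pins seated on the lugs, and the dish, square and punch look undisturbed, but the orange look-alike I was told to leave alone now leans towards the plate, probably knocked by the arm at some unnoticed moment.

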